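# Sort the balloon-weight jars by heft and empty the cup

## Task

Put the balloon-weight kit in order: the sealed amber jars look alike, so heft each one and stand the fuller ones (over about 300 g) upright in the dark wooden tray and the emptier ones (under about 300 g) upright in the white tray; one within 40 g of that may go in either. Also pour all the white balls from the steel cup into the turquoise holder, by tipping the cup over it, and set the emptied cup back upright on its round cork mat. Leave the white balloon weight and the spring clip where they are, and the holder standing.

Things in the scene. Friction and masses are not known exactly. Their poses are not given: they have to be found in the camera images.
- jar_a: sealed opaque amber jar (3 or 4 of four alike are present; None if absent): body 60 mm diameter, brass screw lid 58 mm diameter with its top 75 mm up, on it a round knob 26 mm diameter and 25 mm tall; 100 mm high in all. Weighs 120 g (empty) to 480 g (full), unseen and unrelated to name or place. Origin: centre of the underside, z up the jar
- jar_b: sealed opaque amber jar (3 or 4 of four alike are present; None if absent): body 60 mm diameter, brass screw lid 58 mm diameter with its top 75 mm up, on it a round knob 26 mm diameter and 25 mm tall; 100 mm high in all. Weighs 120 g (empty) to 480 g (full), unseen and unrelated to name or place. Origin: centre of the underside, z up the jar
- jar_c: sealed opaque amber jar (3 or 4 of four alike are present; None if absent): body 60 mm diameter, brass screw lid 58 mm diameter with its top 75 mm up, on it a round knob 26 mm diameter and 25 mm tall; 100 mm high in all. Weighs 120 g (empty) to 480 g (full), unseen and unrelated to name or place. Origin: centre of the underside, z up the jar
- jar_d: sealed opaque amber jar (3 or 4 of four alike are present; None if absent): body 60 mm diameter, brass screw lid 58 mm diameter with its top 75 mm up, on it a round knob 26 mm diameter and 25 mm tall; 100 mm high in all. Weighs 120 g (empty) to 480 g (full), unseen and unrelated to name or place. Origin: centre of the underside, z up the jar
- tray_full: dark brown wooden tray, for the full jars; fixed, open square tray 175 x 175 mm outside, walls 6 mm thick and 26 mm high, floor 6 mm thick (a jar standing in it has its underside 6 mm above the table); the trays may change sides. Origin: centre of the underside, x and y along its sides
- tray_empty: white plastic tray, for the empty jars; fixed, open square tray 175 x 175 mm outside, walls 6 mm thick and 26 mm high, floor 6 mm thick (a jar standing in it has its underside 6 mm above the table); the trays may change sides. Origin: centre of the underside, x and y along its sides
- holder: turquoise ceramic holder, an open round pot, 75 mm high, 132 mm wide over the rim (wall 5 mm), 96 mm wide at the foot, floor 6 mm thick, 0.9 kg, loose. Origin: centre of the underside
- mat: round cork mat, 128 mm diameter, 4 mm thick, fixed; the cup's place. Origin: centre of the underside
- cup: flared steel cup with the balls: cone 46 mm high, 64 mm wide at foot, 120 mm at rim, wall 3, floor 4 mm, 160 g. Black upright handle on its -x side: bar 12 mm thick (y), 24 mm wide (x), 66 mm from the axis, top 110 mm above the underside; pinch its 12 mm from above. Balls roll out over the +x rim when it is tipped down well over 60 degrees. Origin: centre of underside, z up the axis
- ball_1: white plastic ball, 24 mm diameter, 18 g, in the cup at the start (3 to 5 of the five present; None if absent). Origin: its centre
- ball_2: white plastic ball, 24 mm diameter, 18 g, in the cup at the start (3 to 5 of the five present; None if absent). Origin: its centre
- ball_3: white plastic ball, 24 mm diameter, 18 g, in the cup at the start (3 to 5 of the five present; None if absent). Origin: its centre
- ball_4: white plastic ball, 24 mm diameter, 18 g, in the cup at the start (3 to 5 of the five present; None if absent). Origin: its centre
- ball_5: white plastic ball, 24 mm diameter, 18 g, in the cup at the start (3 to 5 of the five present; None if absent). Origin: its centre
- weight: white plastic balloon weight, a cone-shaped piece 68 mm wide and 45 mm high, loose, a bystander to leave alone. Origin: centre of the underside
- clip: steel spring clip, 75 x 26 mm, 22 mm high, lying loose, a bystander to leave alone. Origin: centre of the underside
There are look-alikes about, which are no part of the job. Several things look just like the cup: the one meant starts nearest to the robot's base.

How it is judged:
On the way:
1. the cup is tipped well over above the turquoise holder (angle between cup's own z axis and vertical above 0.8 rad and horizontal distance between cup and holder below 0.16 m and height (world z) of cup above 0.06 m), for 0.2 s.
At the end, for the whole second after the job is handed in: jars upright and still on a tray's floor, centre within 60 mm of its centre along each side: over 340 g in the dark tray, under 260 g in the white, others in either; all balls inside the turquoise holder, it upright; cup upright on the cork mat, within 40 mm of its centre (((x of jar_a in the frame of tray_full between -0.06 and 0.06 m and y of jar_a in the frame of tray_full between -0.06 and 0.06 m and z of jar_a in the frame of tray_full below 0.015 m and angle between jar_a's own z axis and vertical below 0.15 rad and contact force between jar_a and tray_full above 2.5506 N) or (x of jar_a in the frame of tray_empty between -0.06 and 0.06 m and y of jar_a in the frame of tray_empty between -0.06 and 0.06 m and z of jar_a in the frame of tray_empty below 0.015 m and angle between jar_a's own z axis and vertical below 0.15 rad and contact force between jar_a and tray_empty between 0.5 and 3.3354 N)) and linear speed of each of jar_a, jar_b, jar_c, jar_d, cup below 0.03 m/s and ((x of jar_b in the frame of tray_full between -0.06 and 0.06 m and y of jar_b in the frame of tray_full between -0.06 and 0.06 m and z of jar_b in the frame of tray_full below 0.015 m and angle between jar_b's own z axis and vertical below 0.15 rad and contact force between jar_b and tray_full above 2.5506 N) or (x of jar_b in the frame of tray_empty between -0.06 and 0.06 m and y of jar_b in the frame of tray_empty between -0.06 and 0.06 m and z of jar_b in the frame of tray_empty below 0.015 m and angle between jar_b's own z axis and vertical below 0.15 rad and contact force between jar_b and tray_empty between 0.5 and 3.3354 N)) and ((x of jar_c in the frame of tray_full between -0.06 and 0.06 m and y of jar_c in the frame of tray_full between -0.06 and 0.06 m and z of jar_c in the frame of tray_full below 0.015 m and angle between jar_c's own z axis and vertical below 0.15 rad and contact force between jar_c and tray_full above 2.5506 N) or (x of jar_c in the frame of tray_empty between -0.06 and 0.06 m and y of jar_c in the frame of tray_empty between -0.06 and 0.06 m and z of jar_c in the frame of tray_empty below 0.015 m and angle between jar_c's own z axis and vertical below 0.15 rad and contact force between jar_c and tray_empty between 0.5 and 3.3354 N)) and ((x of jar_d in the frame of tray_full between -0.06 and 0.06 m and y of jar_d in the frame of tray_full between -0.06 and 0.06 m and z of jar_d in the frame of tray_full below 0.015 m and angle between jar_d's own z axis and vertical below 0.15 rad and contact force between jar_d and tray_full above 2.5506 N) or (x of jar_d in the frame of tray_empty between -0.06 and 0.06 m and y of jar_d in the frame of tray_empty between -0.06 and 0.06 m and z of jar_d in the frame of tray_empty below 0.015 m and angle between jar_d's own z axis and vertical below 0.15 rad and contact force between jar_d and tray_empty between 0.5 and 3.3354 N)) and horizontal distance between each of ball_1, ball_2, ball_3, ball_4, ball_5 and holder below 0.06 m and z of ball_1 in the frame of holder between 0 and 0.075 m and z of ball_2 in the frame of holder between 0 and 0.075 m and z of ball_3 in the frame of holder between 0 and 0.075 m and z of ball_4 in the frame of holder between 0 and 0.075 m and z of ball_5 in the frame of holder between 0 and 0.075 m and horizontal distance between cup and mat below 0.04 m and angle between each of cup, holder's own z axis and vertical below 0.12 rad and height (world z) of cup below 0.012 m); the robot touches nothing.
It fails at once if the white balloon weight is pushed or carried more than 50 mm from its place (distance of weight from where it was at the start of the episode above 0.05 m).
It fails at once if the spring clip is pushed or carried more than 50 mm from its place (distance of clip from where it was at the start of the episode above 0.05 m).
Of jar_a, jar_b, jar_c, jar_d only 3 to 4 are there at a start; the rules pass over those that are not, and their reading is None.
Of ball_1, ball_2, ball_3, ball_4, ball_5 only 3 to 5 are there at a start; the rules pass over those that are not, and their reading is None.
At some moment in a run one of jar_a, jar_b, jar_c, jar_d may be knocked a few centimetres aside while the robot is not near it.
It also fails if it takes over 210 s, if anything falls off the work surface, if the arm or the gripper's body presses on something with over 40 N, if the wrist force passes 120 N, or if a joint passes its speed limit or range.

## Robot

A 6-joint arm with a two-finger parallel gripper is mounted at the origin on the work surface. World frame = base frame: x ahead of the robot, y to its left, z up, the work surface at z = 0. Lengths are in m, angles in rad, forces in N, time in s.
With the tool pointing down it reaches from about 0.275 to 0.825 m from the base axis. Payload 4.9 kg.
Tool frame: the origin (TCP) lies at the very end of the fingers, on their centre line; the grasp point (between the pads) lies 19 mm behind it; z points along the fingers, y is the direction in which the jaws open and shut (so a half turn about z gives the same grasp; the last joint's range is limited). The gripper opens to 85 mm and grips with 20 to 120 N. Pads are 22 mm wide; open, the fingers measure 114 mm over their backs; the gripper's body (76 mm by 85 mm) begins 54 mm behind the grasp point. The pads swing forward as they close: fully open they stand 13 mm farther back than shut.
Start: joints at [1.212, 0.326, -0.193, 1.052, 0, 1.437], TCP at [0.123, 0.536, 0.21] pointing down, gripper open.
Joint ranges: [-2.65, 2.65], [-0.97, 1.79], [-1.3, 1.35], [-1.93, 2.1], [-1.47, 1.37], [-3.14, 3.14]. Speed limits (rad/s): [2.57, 2.57, 3.14, 3.14, 3.14, 3.14].

## Interface

Orientations are given as a unit quaternion [x, y, z, w].
In Python, from station import ctrl gives the robot as it stands.
- The arm moves only by the tool step_arm, never from a script. Its argument "series" is text: rows parted by semicolons, each of 4 numbers parted by spaces: the shift along the tool's x, y, z as a fraction of full scale, then the turn about the tool's z as a fraction of full scale. A call has 1 to 8 rows; each row is the pose to reach, as a shift and turn from the pose commanded when the call began, along the tool's axes at that moment; what a row does not reach only later rows make up. Full scale, the value 1, is 200 mm for a shift and 60 degrees for a turn. A row lasts 1/8 s, in which the tool goes at most 62.5 mm and 10.7 degrees, less where a joint would pass 70% of its speed; a pose out of reach is approached as far as the arm can. A call with a number of a shift or a turn outside -1 to 1 is refused whole. A call with a gripper value outside its range is refused whole. "claw" is the closure, from -1 (fully open) to 1 (shut), so that 0 is half open, set as the call begins (left out, the last holds). The fingers move at their own pace and stop on an object; the grip force is fixed at half the most. Time passes only in rows, so rows that repeat a pose let the fingers close. It gives the time, the measured TCP pose, the force and the opening at its end, in the units of the state.
- ctrl.observe(): the state, without advancing time (a new reading comes with each control period).
- ctrl.get_image(name): name is "scene" or "side" or "wrist"; returns the picture (480x640x3 uint8, blue, green, red); there is no depth.
- ctrl.camera_info(name): a dict with "K" (3x3 intrinsics, pixels), "rvec" (rotation vector, rad) and "tvec" (3), from world to camera coordinates, as OpenCV has them. Camera axes: x right, y down, z forward; pixel columns grow to the right and rows downward; lengths in m; the calibration is good to about 2 mm. A picture is of the moment at which its call begins: read the wrist's pose just before it. camera_info takes no time and is no camera call; for the wrist camera it gives the pose at the moment of the call.
- ctrl.hand_in(): hands the job in, once; it reports no verdict.
The state is a dict: "time_s": time; "joint_pos": joint angles; "qd": joint speeds; "joint_torque": joint torques, N m; "ee_pos": TCP position; "orientation": TCP orientation; "wrist_force": force on the tool from outside, world axes, zero at the start; "wrist_torque": the same for the moment, N m; "width": finger opening in m.
Only numpy, scipy, OpenCV 4.12 (cv2) and the standard library are available. Lean on these libraries where they do the work, as an engineer would, in place of code of your own. Each camera call takes 0.05 s, during which the arm holds its last target. There are 200 camera calls.

## Working session

There is one attempt and no reset: what is moved stays moved. The work goes in short steps, Python scripts to look and compute and a tool call to move; the robot and the scene stay as the last step left them, time stands still between calls to the robot, and variables do not carry over. Pictures are saved under pics/ and viewed, about 12 in all and at most 16, crops included, and the job is handed in when it is done.

Besides the shell and the picture viewer there is one more tool, called after ">>>" by a JSON object that holds its "op" and its "data". step_arm: Moves the arm, as the interface text tells. Shift numbers are shares of 200 mm and turn numbers shares of 60 degrees, none past 1 either way. Its arguments: {"type":"object","properties":{"series":{"type":"string"},"claw":{"type":"number"}},"required":["series"]}

```bash
ls; mkdir -p pics; python3 - <<'E'
from station import ctrl
import cv2,numpy as np
s=ctrl.observe();print(s)
for n in("scene","side"):
    cv2.imwrite(f"pics/{n}0.png",ctrl.get_image(n))
    i=ctrl.camera_info(n);print(n,i)
print(ctrl.camera_info("wrist"))
E
```

```text
pics
{'time_s': 0.0, 'joint_pos': array([ 1.21180504e+00,  3.26926450e-01, -1.93590601e-01,  1.05198305e+00,
        1.70392225e-05,  1.43657914e+00]), 'qd': array([-0.00158048, -0.00215456, -0.00029555, -0.00093519, -0.00127912,
       -0.00079817]), 'joint_torque': array([ 1.81237145e-03, -4.43394828e+01,  2.62443227e+01,  1.53534970e-02,
       -5.02904470e-05,  6.50445799e-06]), 'ee_pos': array([0.12236319, 0.5355884 , 0.2096088 ]), 'orientation': array([ 1.12150579e-01,  9.93690858e-01, -8.24033184e-04, -2.16217517e-04]), 'wrist_force': array([ 1.08977855, -0.81663417, -0.18242848]), 'wrist_torque': array([-0.02790442,  0.05019155, -0.00814243]), 'width': 0.08561695798916145}
scene {'K': array([[475.90800105,   0.        , 318.79650763],
       [  0.        , 475.90800105, 233.65635314],
       [  0.        ,   0.        ,   1.        ]]), 'rvec': array([ 1.6899997 ,  1.83066337, -0.73920208]), 'tvec': array([ 0.10252572, -0.34614009,  1.34037984])}
side {'K': array([[444.09863295,   0.        , 316.24891972],
       [  0.        , 444.09863295, 242.25198177],
       [  0.        ,   0.        ,   1.        ]]), 'rvec': array([ 2.0758584 , -0.8568257 ,  0.44438406]), 'tvec': array([-0.45140794,  0.22548332,  0.76724012])}
{'K': array([[373.16858451,   0.        , 325.81925462],
       [  0.        , 373.16858451, 236.47802029],
       [  0.        ,   0.        ,   1.        ]]), 'rvec': array([-2.27835855, -1.81450823, -0.25118325]), 'tvec': array([-0.54821561, -0.03427034,  0.38001644])}
```

View pics/scene0.png

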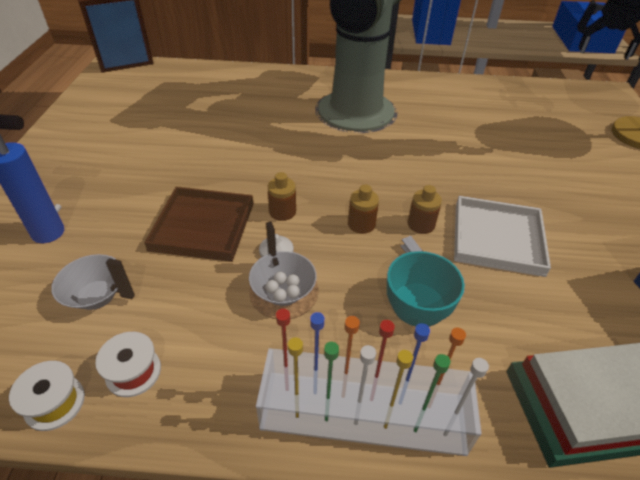

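View pics/side0.png

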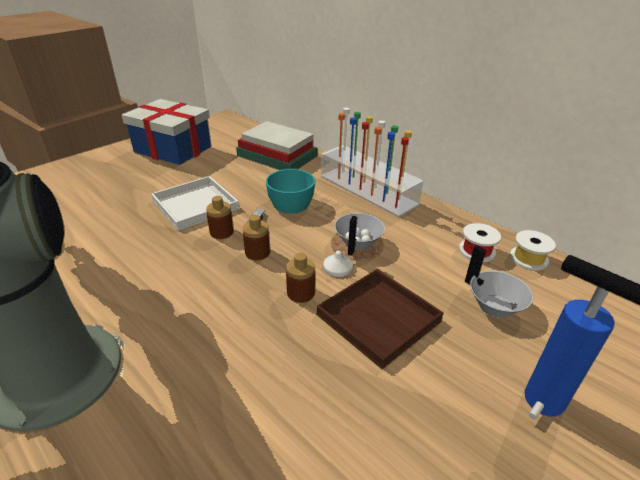

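The scene view shows three amber jars at (282,197), (364,209) and (425,210). The dark tray is at (202,222), the white tray at (500,235) and the holder at (425,287). The cup with its balls is at (283,280), with its handle at (271,238) pointing toward the robot. The weight is at (277,248) close to the handle, and the clip is at (412,245). A decoy cup is at (95,285).

```bash
cat > h.py <<'E'
from station import ctrl
import cv2,numpy as np
def cam(n):
    i=ctrl.camera_info(n);return i['K'],cv2.Rodrigues(np.array(i['rvec'],float))[0],np.array(i['tvec'],float)
def ray(c,uv):
    K,R,t=c;d=R.T@np.linalg.solve(K,np.array([uv[0],uv[1],1.]));return -R.T@t,d
def onz(c,uv,z):
    o,d=ray(c,uv);return o+d*(z-o[2])/d[2]
def tri(c1,u1,c2,u2):
    o1,d1=ray(c1,u1);o2,d2=ray(c2,u2)
    s=np.linalg.lstsq(np.c_[d1,-d2],o2-o1,rcond=None)[0]
    a=o1+d1*s[0];b=o2+d2*s[1];return (a+b)/2,np.linalg.norm(a-b)
def proj(c,p):
    K,R,t=c;q=K@(R@np.array(p)+t);return q[:2]/q[2]
def blobs(img,lo,hi,mn=60):
    m=cv2.inRange(cv2.cvtColor(img,cv2.COLOR_BGR2HSV),np.array(lo),np.array(hi))
    m=cv2.morphologyEx(m,cv2.MORPH_OPEN,np.ones((3,3)))
    n,l,st,ce=cv2.connectedComponentsWithStats(m)
    return [(st[i],ce[i].round(1),l==i) for i in range(1,n) if st[i][4]>=mn]
E
python3 - <<'E'
from h import *
np.set_printoptions(precision=4,suppress=True)
I={n:cv2.imread(f'pics/{n}0.png') for n in('scene','side')}
for n in I:
    hsv=cv2.cvtColor(I[n],cv2.COLOR_BGR2HSV)
    P={'scene':dict(jar=(282,205),knob=(281,180),tray=(200,220),wt=(500,235),hold=(425,300),handle=(270,240),wood=(200,400)),
       'side':dict(jar=(301,285),knob=(301,262),tray=(380,315),wt=(195,200),hold=(290,195),handle=(352,235),wood=(200,330))}[n]
    print(n,{k:hsv[v[1],v[0]].tolist() for k,v in P.items()})
    for nm,lo,hi in(('amber',(8,150,20),(25,255,140)),('turq',(80,100,40),(100,255,255)),('dark',(0,0,0),(180,120,45)),('brown',(0,60,20),(12,255,110))):
        for st,ce,_ in blobs(I[n],lo,hi,80): print(nm,st,ce)
E
```

```text
scene {'jar': [13, 162, 71], 'knob': [19, 159, 106], 'tray': [11, 147, 80], 'wt': [14, 18, 181], 'hold': [88, 134, 95], 'handle': [14, 85, 51], 'wood': [16, 122, 115]}
amber [   0    0   92   80 2434] [57.4 30.1]
amber [ 136    0  155   63 8334] [218.2  28.5]
amber [ 295    0   41   61 2082] [314.2  28.9]
amber [400   0  13  14 161] [405.8   6.1]
amber [460   0  14  17 191] [466.4   7.7]
amber [476   0  15  18 199] [482.9   8.1]
amber [ 502    0   58   21 1032] [530.    9.2]
amber [394  55  23   7 114] [404.9  58.1]
amber [423  57  36   7 179] [440.7  60.2]
amber [488  60  62   9 338] [517.2  64. ]
amber [567  64  19   7  97] [576.4  66.4]
amber [596  65  36   9 238] [612.9  69.1]
amber [612 117  28  31 601] [627.3 130.6]
amber [269 178  27  41 829] [281.4 199.6]
amber [349 190  29  43 883] [362.4 212.7]
amber [ 165  198   61   47 1365] [196.  222.3]
amber [346 327  11  14  83] [350.8 331.9]
amber [449 336  14  21 123] [454.  344.3]
amber [ 37 392  39  30 350] [ 59.1 409.8]
turq [ 388  252   72   67 3383] [421.6 283.7]
dark [ 330    0   69   68 2025] [361.4  20.9]
dark [ 578    0   6
[... 685 characters left out ...]
 [220.3 226.3]
amber [243 233  27  27 545] [256.5 246.8]
amber [516 247  29  18 310] [529.1 256.8]
amber [287 274  28  28 629] [300.4 288.2]
turq [ 266  168   49   45 1736] [290.2 189.3]
dark [  0 163  11  23 181] [  3.9 173.3]
dark [   0  175   64  130 2184] [ 42.3 234.7]
dark [348 232   7  23 119] [350.9 242.7]
dark [466 246  19  37 309] [475.4 262.8]
dark [ 562  256   78   48 1307] [603.5 278. ]
brown [144 121  13  38 204] [150.2 139.5]
brown [190 130  10  28 146] [194.5 143.3]
brown [238 141  75  22 506] [275.1 151.1]
brown [208 215  25  24 443] [220.2 226.3]
brown [244 235  25  25 492] [256.1 247.1]
brown [ 317  270  125   98 6556] [379.3 316.6]
brown [287 276  27  26 569] [299.8 288.8]
```

```bash
python3 - <<'E'
from h import *
np.set_printoptions(precision=4,suppress=True)
S,D=cam('scene'),cam('side')
for nm,a,b in(('jar1',(281,178),(301,258)),('jar2',(365,190),(255,219)),('jar3',(429,192),(217,201)),('handletop',(270,224),(352,218)),('weighttop',(277,237),(338,252)),('decoyhandle',(115,263),(476,250))):
    print(nm,*tri(S,a,D,b),'z.1:',onz(S,a,.1),onz(D,b,.1))
for nm,c,z,pts in(('dark',S,.026,[(177,189),(253,192),(231,257),(148,250)]),('darkside',D,.026,[(378,271),(442,314),(383,360),(317,311)]),('white',S,.026,[(457,200),(541,206),(547,272),(455,262)]),('whiteside',D,.026,[(152,203),(201,179),(239,205),(186,226)])):
    p=np.array([onz(c,q,z)[:2] for q in pts]);print(nm,p.tolist() and p.round(3).tolist(),p.mean(0))
    e=p[1]-p[0];print('  ang',np.degrees(np.arctan2(e[1],e[0])))
for n,c in(('scene',S),('side',D)):
    im=cv2.imread(f'pics/{n}0.png');b=max(blobs(im,(80,80,30),(100,255,255),500),key=lambda b:b[0][4])
    m=b[2].astype(np.uint8);pts=np.argwhere(m)[:,::-1]
    rows=b[0];print(n,rows)
    # rim extremes left/right: width
    u0,u1=pts[:,0].min(),pts[:,0].max();v=pts[pts[:,0]<u0+2][:,1].mean(),pts[pts[:,0]>u1-2][:,1].mean()
    print('rim l/r',u0,u1,v,(onz(c,(u0,v[0]),.075)+onz(c,(u1,v[1]),.075))/2, 'mid ext',onz(c,((u0+u1)/2,pts[:,1].min()),.075))
print('rim cup',onz(S,(250,280),.05),onz(S,(316,280),.05), onz(S,(283,256),.05))
print('clip',onz(S,(412,244),.015),onz(D,(259,215),.015))
print(ctrl.camera_info('wrist'), ctrl.observe()['time_s'])
E
```

```text
jar1 [ 0.4414 -0.1516  0.0943] 0.0033245900635647477 z.1: [ 0.447  -0.1493  0.1   ] [ 0.4368 -0.1587  0.1   ]
jar2 [0.4638 0.0194 0.0951] 0.002293385644194043 z.1: [0.4686 0.0199 0.1   ] [0.4593 0.0118 0.1   ]
jar3 [0.452  0.1479 0.0906] 0.0016525921832948084 z.1: [0.4626 0.1459 0.1   ] [0.4437 0.1329 0.1   ]
handletop [ 0.5975 -0.1492  0.1151] 0.0003874549919802718 z.1: [ 0.5818 -0.1521  0.1   ] [ 0.6154 -0.1349  0.1   ]
weighttop [ 0.5586 -0.1462  0.0425] 0.0030961416029831705 z.1: [ 0.6136 -0.135   0.1   ] [ 0.5026 -0.1965  0.1   ]
decoyhandle [ 0.7015 -0.3902  0.1044] 0.002851860428933581 z.1: [ 0.6983 -0.3942  0.1   ] [ 0.7065 -0.3869  0.1   ]
dark [[0.415, -0.385], [0.409, -0.218], [0.602, -0.228], [0.599, -0.389]] [ 0.5061 -0.305 ]
  ang 91.98833764263146
darkside [[0.587, -0.239], [0.575, -0.406], [0.407, -0.393], [0.409, -0.231]] [ 0.4946 -0.3174]
  ang -94.34934247882673
white [[0.393, 0.226], [0.396, 0.406], [0.587, 0.368], [0.577, 0.198]] [0.4882 0.2997]
  ang 89.13662413642729
whiteside [[0.38, 0.351], [0.546, 0.373], [0.537, 0.184], [0.386, 0.196]] [0.4623 0.2757]
  ang 7.63920583604299
scene [ 388  252   76   73 4293]
rim l/r 388 463 (np.float64(277.92105263157896), np.float64(286.18518518518516)) [0.6727 0.1248 0.075 ] mid ext [0.6024 0.1313 0.075 ]
side [ 266  168   49   45 1750]
rim l/r 266 314 (np.float64(182.16666666666666), np.float64(182.21052631578948)) [0.657  0.1149 0.075 ] mid ext [0.7114 0.1744 0.075 ]
rim cup [ 0.6742 -0.1766  0.05  ] [ 0.664  -0.0613  0.05  ] [ 0.6125 -0.1262  0.05  ]
clip [0.5254 0.1218 0.015 ] [0.5547 0.1236 0.015 ]
{'K': array([[373.1686,   0.    , 325.8193],
       [  0.    , 373.1686, 236.478 ],
       [  0.    ,   0.    ,   1.    ]]), 'rvec': array([-2.2784, -1.8145, -0.2512]), 'tvec': array([-0.5482, -0.0343,  0.38  ])} 0.1
```

>>> {"op": "step_arm", "data": {"series": "0 0 -0.3; 0 0 -0.6 0; 0 0 -1 0; 0 0 -1 0"}}

```text
schema error: expected 4 numbers
```

>>> {"op": "step_arm", "data": {"series": "0 0 -0.3 0; 0 0 -0.6 0; 0 0 -0.9 0; 0 0 -1 0; 0 0 -1 0"}}

```text
time_s: 0.72
ee_pos: [0.1228, 0.5368, 0.4116]
orientation: [0.112, 0.994, 0.001, 0.0]
wrist_force: [0.6, -0.2, 0.6]
width: 0.0854
```

>>> {"op": "step_arm", "data": {"series": "0 0 -0.3 0; 0 0 -0.6 0; 0 0 -0.9 0; 0 0 -1 0; 0 0 -1 0"}}

```text
time_s: 1.35
ee_pos: [0.1209, 0.528, 0.5901]
orientation: [0.112, 0.994, 0.01, 0.002]
wrist_force: [-0.3, 0.3, -0.2]
width: 0.0853
```

>>> {"op": "step_arm", "data": {"series": "0 0 -0.3 0; 0 0 -0.6 0; 0 0 -0.9 0; 0 0 -1 0; 0 0 -1 0; 0 0 -1 0"}}

```text
time_s: 2.1
ee_pos: [0.1102, 0.4804, 0.6337]
orientation: [0.112, 0.993, 0.038, 0.008]
wrist_force: [-0.4, 0.2, 0.1]
width: 0.0853
```

```bash
python3 -c "
from station import ctrl
s=ctrl.observe();print(s['joint_pos'].round(3),s['ee_pos'],s['orientation'])"
```

```text
[1.193 0.329 0.94  2.103 0.004 1.418] [0.11020871 0.48040852 0.63368521] [0.11212256 0.9929153  0.03843961 0.00837428]
```

>>> {"op": "step_arm", "data": {"series": "0 0 0.3 0; 0 0 0.6 0; 0 0 0.9 0; 0 0 1 0; 0 0 1 0; 0 0 1 0"}}

```text
time_s: 2.85
ee_pos: [0.1155, 0.4961, 0.4362]
orientation: [0.112, 0.993, 0.04, 0.009]
wrist_force: [0.1, 1.1, 1.2]
width: 0.0858
```

>>> {"op": "step_arm", "data": {"series": "0 0.2 0.3 0; 0 0.4 0.6 0; 0 0.7 0.9 0; 0 1 1 0; 0 1 1 0; 0 1 1 0"}}

```text
time_s: 3.6
ee_pos: [0.1654, 0.7068, 0.2489]
orientation: [0.112, 0.993, 0.038, 0.008]
wrist_force: [-0.5, -0.1, -0.6]
width: 0.0855
```

>>> {"op": "step_arm", "data": {"series": "0 0.2 0 0; 0 0.4 0 0; 0 0.7 0 0; 0 1 0 0; 0 1 0 0; 0 1 0 0"}}

```text
time_s: 4.35
ee_pos: [0.2011, 0.8646, 0.2464]
orientation: [0.112, 0.992, 0.056, 0.011]
wrist_force: [-0.5, 0.8, -0.8]
width: 0.0853
```

>>> {"op": "step_arm", "data": {"series": "0 0.2 0 0; 0 0.4 0 0; 0 0.7 0 0; 0 1 0 0; 0 1 0 0; 0 1 0 0"}}

```text
time_s: 5.1
ee_pos: [0.2123, 0.913, 0.2165]
orientation: [0.112, 0.989, 0.095, 0.016]
wrist_force: [-0.1, 0.2, -0.7]
width: 0.0856
```

```bash
python3 -c "
from station import ctrl
s=ctrl.observe();print(s['joint_pos'].round(3),s['ee_pos'],s['orientation'])"
```

```text
[1.262 1.16  1.348 1.565 0.005 1.487] [0.21234389 0.91302915 0.21646438] [0.11151246 0.98908553 0.09490103 0.01638869]
```

```bash
cat >> h.py <<'E'
from scipy.spatial.transform import Rotation as Ro
def st():
    s=ctrl.observe();R=Ro.from_quat(s['orientation']).as_matrix();return s,R
def go(*pts,grip=False):
    """print tool-axis units from the present pose to each world TCP point (grip: grasp point 19 mm behind)"""
    s,R=st();p=s['ee_pos'];off=R[:,2]*.019 if grip else 0
    z=R[:,2];print('t',round(s['time_s'],2),'p',p.round(4),'q',s['joint_pos'].round(2),'F',s['wrist_force'].round(2),'w',round(s['width'],4))
    print(' tilt',np.degrees(np.arccos(-z[2])).round(2),'az',np.degrees(np.arctan2(z[1],z[0])).round(1),'y',R[:,1].round(3),'x',R[:,0].round(3))
    q=p
    for a in pts:
        t=np.array(a)+off;print('  ->',(R.T@(t-p)/.2).round(3),'from last',(R.T@(t-q)/.2).round(3));q=t
E
python3 -c "
from h import *
go((.5,.6,.4),(.75,.12,.4))"
```

```text
t 5.1 p [0.2123 0.913  0.2165] q [1.26 1.16 1.35 1.57 0.   1.49] F [-0.09  0.21 -0.67] w 0.0856
 tilt 11.05 az 73.8 y [0.217 0.957 0.191] x [-0.975  0.224 -0.011]
  -> [-1.762 -1.01  -1.112] from last [-1.762 -1.01  -1.112]
  -> [-3.517 -3.035 -1.486] from last [-1.755 -2.025 -0.375]
```

>>> {"op": "step_arm", "data": {"series": "-0.2 -0.1 -0.2 0; -0.4 -0.2 -0.4 0; -0.6 -0.3 -0.6 0; -0.88 -0.5 -0.6 0; -0.88 -0.5 -0.6 0"}}

```text
time_s: 5.72
ee_pos: [0.3587, 0.7508, 0.3163]
orientation: [0.114, 0.989, 0.093, 0.016]
wrist_force: [-0.5, 0.2, -0.8]
width: 0.0854
```

>>> {"op": "step_arm", "data": {"series": "-0.2 -0.1 -0.1 0; -0.4 -0.2 -0.2 0; -0.6 -0.3 -0.3 0; -0.88 -0.5 -0.5 0; -0.88 -0.5 -0.5 0"}}

```text
time_s: 6.35
ee_pos: [0.503, 0.6009, 0.4016]
orientation: [0.113, 0.989, 0.096, 0.018]
wrist_force: [-0.6, 0.1, 0.2]
width: 0.0859
```

>>> {"op": "step_arm", "data": {"series": "-0.2 -0.2 0 0; -0.4 -0.4 -0.1 0; -0.6 -0.6 -0.1 0; -0.88 -1 -0.2 0; -0.88 -1 -0.2 0; -0.88 -1 -0.2 0"}}

```text
time_s: 7.1
ee_pos: [0.6275, 0.3625, 0.4018]
orientation: [0.113, 0.989, 0.095, 0.017]
wrist_force: [0.0, -0.0, -0.7]
width: 0.0855
```

>>> {"op": "step_arm", "data": {"series": "-0.2 -0.2 0 -0.15; -0.4 -0.4 -0.1 -0.3; -0.6 -0.6 -0.1 -0.45; -0.88 -1 -0.2 -0.6; -0.88 -1 -0.2 -0.6; -0.88 -1 -0.2 -0.6"}}

```text
time_s: 7.85
ee_pos: [0.7533, 0.1247, 0.4028]
orientation: [-0.198, 0.975, 0.085, 0.045]
wrist_force: [-0.8, 1.4, 0.3]
width: 0.0855
```

```bash
python3 -c "
from h import *
go((1.15,.16,.42))"
```

```text
t 7.85 p [0.7533 0.1247 0.4028] q [-0.01  0.79  1.06  1.79  0.19 -0.41] F [-0.78  1.43  0.35] w 0.0855
 tilt 11.03 az 73.9 y [-0.395  0.907  0.148] x [-0.917 -0.38  -0.121]
  -> [-1.897 -0.61   0.053] from last [-1.897 -0.61   0.053]
```

>>> {"op": "step_arm", "data": {"series": "-0.3 -0.1 0 0; -0.6 -0.2 0 0; -0.95 -0.3 0 0; -0.95 -0.3 0 0; -0.95 -0.3 0 0"}}

```text
time_s: 8.48
ee_pos: [0.8102, 0.1324, 0.3788]
orientation: [-0.199, 0.974, 0.083, 0.071]
wrist_force: [0.7, 0.6, -0.3]
width: 0.0854
```

>>> {"op": "step_arm", "data": {"series": "-0.3 -0.1 0 0; -0.6 -0.2 0 0; -0.95 -0.3 0 0; -0.95 -0.3 0 0; -0.95 -0.3 0 0"}}

```text
time_s: 9.1
ee_pos: [0.8718, 0.1363, 0.3313]
orientation: [-0.194, 0.972, 0.08, 0.104]
wrist_force: [0.1, 0.2, -0.2]
width: 0.0851
```

```bash
python3 -c "
from h import *
go((1.15,.16,.42))"
```

```text
t 9.1 p [0.8718 0.1363 0.3313] q [-0.    1.03  1.35  1.72  0.2  -0.38] F [ 0.12  0.23 -0.17] w 0.0851
 tilt 15.05 az 48.8 y [-0.393  0.912  0.115] x [-0.903 -0.36  -0.233]
  -> [-1.403 -0.388 -0.167] from last [-1.403 -0.388 -0.167]
```

>>> {"op": "step_arm", "data": {"series": "-1 -0.35 -0.3 0; -1 -0.35 -0.3 0; -1 -0.35 -0.3 0; -1 -0.35 -0.3 0; -1 -0.35 -0.3 0; -1 -0.35 -0.3 0; -1 -0.35 -0.3 0; -1 -0.35 -0.3 0"}}

```text
time_s: 10.1
ee_pos: [0.9061, 0.1262, 0.3331]
orientation: [-0.19, 0.969, 0.076, 0.139]
wrist_force: [1.2, 0.2, 0.5]
width: 0.0851
```

>>> {"op": "step_arm", "data": {"series": "-1 -0.35 -0.3 0; -1 -0.35 -0.3 0; -1 -0.35 -0.3 0; -1 -0.35 -0.3 0"}}

```text
time_s: 10.6
ee_pos: [0.9335, 0.1172, 0.3473]
orientation: [-0.185, 0.965, 0.072, 0.173]
wrist_force: [0.2, -1.4, 0.8]
width: 0.0854
```

```bash
python3 -c "
from h import *
go((1.15,.16,.42))"
```

```text
t 10.6 p [0.9335 0.1172 0.3473] q [-0.03  1.03  1.35  1.58  0.21 -0.37] F [ 0.16 -1.44  0.85] w 0.0854
 tilt 21.63 az 33.4 y [-0.383  0.921  0.075] x [-0.871 -0.333 -0.361]
  -> [-1.146 -0.19   0.039] from last [-1.146 -0.19   0.039]
```

>>> {"op": "step_arm", "data": {"series": "-1 -0.2 0 0; -1 -0.2 0 0; -1 -0.2 0 0"}}

```text
time_s: 10.98
ee_pos: [0.9711, 0.1346, 0.3411]
orientation: [-0.181, 0.959, 0.069, 0.207]
wrist_force: [0.7, 0.4, -0.1]
width: 0.0856
```

>>> {"op": "step_arm", "data": {"series": "-1 -0.2 0 0; -1 -0.2 0 0; -1 -0.2 0 0"}}

```text
time_s: 11.35
ee_pos: [1.0033, 0.1475, 0.3466]
orientation: [-0.177, 0.952, 0.066, 0.241]
wrist_force: [0.3, 0.9, -0.6]
width: 0.0851
```

>>> {"op": "step_arm", "data": {"series": "-1 -0.2 0 0; -1 -0.2 0 0; -1 -0.2 0 0"}}

```text
time_s: 11.72
ee_pos: [1.0306, 0.157, 0.3615]
orientation: [-0.172, 0.944, 0.063, 0.275]
wrist_force: [0.6, -0.0, -0.3]
width: 0.0854
```

>>> {"op": "step_arm", "data": {"series": "-1 -0.2 0 0; -1 -0.2 0 0; -1 -0.2 0 0"}}

```text
time_s: 12.1
ee_pos: [1.0532, 0.1636, 0.3845]
orientation: [-0.168, 0.934, 0.06, 0.309]
wrist_force: [0.0, 0.5, 0.8]
width: 0.0852
```

```bash
python3 -c "
from h import *
go((1.15,.16,.42))"
```

```text
t 12.1 p [1.0532 0.1636 0.3845] q [ 0.02  1.05  1.35  1.26  0.21 -0.27] F [0.01 0.51 0.81] w 0.0852
 tilt 36.69 az 21.3 y [-0.351  0.936  0.009] x [-0.753 -0.276 -0.597]
  -> [-0.465 -0.185  0.123] from last [-0.465 -0.185  0.123]
```

>>> {"op": "step_arm", "data": {"series": "-1 -0.2 0 0; -1 -0.2 0 0; -1 -0.2 0 0"}}

```text
time_s: 12.48
ee_pos: [1.0712, 0.1676, 0.4148]
orientation: [-0.163, 0.924, 0.058, 0.342]
wrist_force: [-0.3, -0.7, -0.7]
width: 0.0853
```

```bash
python3 -c "
from h import *
go((.8,.06,.35),(.55,-.1,.3),(.56,-.16,.2))
K,R,t=cam('wrist');s,Q=st();print('cam pos rel tool',Q.T@(-R.T@t-s['ee_pos']),'axis rel tool',Q.T@R[2], Q.T@R[0])
"
```

```text
t 12.47 p [1.0712 0.1676 0.4148] q [ 0.03  1.04  1.35  1.2   0.2  -0.25] F [-0.31 -0.75 -0.7 ] w 0.0853
 tilt 40.57 az 19.7 y [-0.341  0.94  -0.003] x [-0.713 -0.261 -0.65 ]
  -> [ 1.319 -0.042 -0.702] from last [ 1.319 -0.042 -0.702]
  -> [ 2.582 -0.367 -1.453] from last [ 1.263 -0.325 -0.751]
  -> [ 2.95  -0.664 -1.108] from last [ 0.368 -0.297  0.345]
cam pos rel tool [ 0.07013577 -0.00018146 -0.16456119] axis rel tool [-2.74206914e-01 -8.97681172e-04  9.61670298e-01] [-9.51656583e-04  9.99999328e-01  6.62108162e-04]
```

>>> {"op": "step_arm", "data": {"series": "0.2 0 -0.1 0; 0.4 0 -0.2 0; 0.66 0 -0.35 0; 0.9 0 -0.5 0; 1 0 -0.55 0; 1 0 -0.55 0"}}

```text
time_s: 13.22
ee_pos: [0.8548, 0.0904, 0.3624]
orientation: [-0.162, 0.926, 0.059, 0.337]
wrist_force: [0.3, 1.0, -0.2]
width: 0.0857
```

>>> {"op": "step_arm", "data": {"series": "0.2 -0.1 -0.1 0; 0.5 -0.1 -0.25 0; 0.8 -0.2 -0.4 0; 1 -0.25 -0.55 0; 1 -0.25 -0.55 0"}}

```text
time_s: 13.85
ee_pos: [0.6667, -0.0343, 0.3215]
orientation: [-0.161, 0.924, 0.058, 0.341]
wrist_force: [0.6, 0.0, -0.1]
width: 0.0857
```

```bash
python3 -c "
from h import *
go((.52,-.17,.25))"
```

```text
t 13.85 p [ 0.6667 -0.0343  0.3215] q [-0.37  0.07 -0.48  0.45  0.44 -0.59] F [ 0.62  0.04 -0.05] w 0.0857
 tilt 40.51 az 19.5 y [-0.337  0.941 -0.003] x [-0.715 -0.258 -0.65 ]
  -> [ 0.932 -0.39  -0.325] from last [ 0.932 -0.39  -0.325]
```

>>> {"op": "step_arm", "data": {"series": "0.2 -0.1 -0.1 0; 0.5 -0.2 -0.2 0; 0.7 -0.3 -0.3 0; 0.93 -0.4 -0.33 0; 0.93 -0.4 -0.33 0; 0.93 -0.4 -0.33 0"}}

```text
time_s: 14.6
ee_pos: [0.5245, -0.1711, 0.2522]
orientation: [-0.164, 0.923, 0.058, 0.343]
wrist_force: [0.4, -0.5, 0.8]
width: 0.0856
```

```bash
python3 -c "
from h import *
go((.52,-.17,.25))
cv2.imwrite('pics/w1.png',ctrl.get_image('wrist'))
import pickle;pickle.dump(cam('wrist'),open('w1.pkl','wb'))"
```

```text
t 14.6 p [ 0.5245 -0.1711  0.2522] q [-0.82  0.03 -0.68  0.53  0.64 -1.06] F [ 0.36 -0.46  0.76] w 0.0856
 tilt 40.66 az 19.6 y [-0.342  0.94  -0.005] x [-0.712 -0.262 -0.652]
  -> [ 0.021  0.013 -0.004] from last [ 0.021  0.013 -0.004]
```

View pics/w1.png

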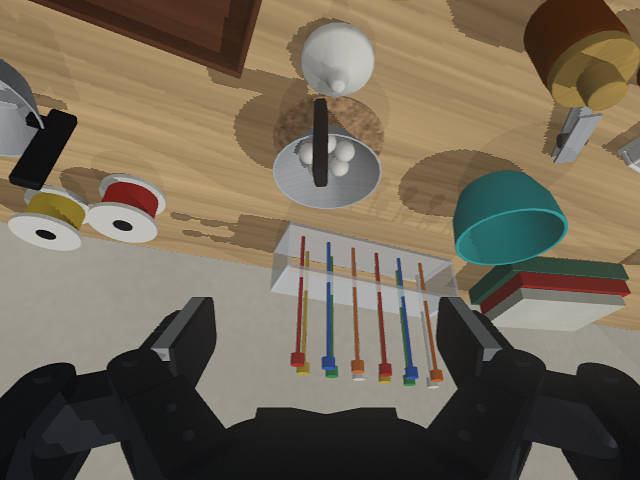

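The wrist view shows the cup's rim centred at about (327,168), with the handle's top end at (319,184) and its base at (320,99). The weight is at (338,58), the holder at (512,215) and the cork mat around (328,125).

```bash
python3 -c "
from h import *
import pickle;W=pickle.load(open('w1.pkl','rb'));S,D=cam('scene'),cam('side')
np.set_printoptions(precision=4,suppress=True)
o,_=ray(W,(0,0));print('cam',o)
print('rim l,r',onz(W,(273,168),.05),onz(W,(381,168),.05))
print('rim near far',onz(W,(327,125),.05),onz(W,(327,208),.05))
print('mat l,r',onz(W,(273,130),.004),onz(W,(384,130),.004), onz(W,(328,96),.004))
print('handle top',onz(W,(319,184),.114),'S',onz(S,(270,224),.114),'D',onz(D,(352,218),.114))
print('base',onz(W,(320,100),.05))
print(tri(S,(270,224),W,(320,184)),tri(D,(352,218),W,(320,184)))
print('holder',onz(W,(454,240),.075),onz(W,(567,215),.075))
print('weight',onz(W,(338,88),.045))
"
```

```text
cam [ 0.3737 -0.2253  0.3313]
rim l,r [ 0.6694 -0.1797  0.05  ] [ 0.6292 -0.0713  0.05  ]
rim near far [ 0.5952 -0.1452  0.05  ] [ 0.7147 -0.1015  0.05  ]
mat l,r [ 0.6588 -0.1861  0.004 ] [ 0.6161 -0.0704  0.004 ] [ 0.5966 -0.1438  0.004 ]
handle top [ 0.6076 -0.1479  0.114 ] S [ 0.5962 -0.1493  0.114 ] D [ 0.5989 -0.1483  0.114 ]
base [ 0.5715 -0.1605  0.05  ]
(array([ 0.6017, -0.1486,  0.1192]), np.float64(0.0007218956110272321)) (array([ 0.602 , -0.1478,  0.1151]), np.float64(0.005731901260055152))
holder [0.6903 0.0602 0.075 ] [0.6013 0.1485 0.075 ]
weight [ 0.5582 -0.1487  0.045 ]
```

```bash
python3 -c "
from h import *
go((.556,-.164,.15),(.596,-.150,.100),grip=True)"
```

```text
t 14.65 p [ 0.5245 -0.1706  0.2522] q [-0.82  0.03 -0.68  0.53  0.64 -1.06] F [ 0.05  0.27 -0.15] w 0.0853
 tilt 40.66 az 19.7 y [-0.343  0.939 -0.006] x [-0.711 -0.263 -0.652]
  -> [ 0.212 -0.02   0.587] from last [ 0.212 -0.02   0.587]
  -> [ 0.214 -0.022  0.914] from last [ 0.002 -0.001  0.328]
```

>>> {"op": "step_arm", "data": {"series": "0.21 -0.02 0.1 0; 0.21 -0.02 0.3 0; 0.21 -0.02 0.5 0; 0.21 -0.02 0.6 0; 0.21 -0.02 0.6 0", "claw": 0}}

```text
time_s: 15.28
ee_pos: [0.5689, -0.1568, 0.1321]
orientation: [-0.165, 0.923, 0.059, 0.342]
wrist_force: [0.1, 0.2, 0.4]
width: 0.0424
```

```bash
python3 -c "
from h import *
go((.596,-.150,.100),grip=True)
im=ctrl.get_image('wrist');cv2.imwrite('pics/w2.png',im)"
```

```text
t 15.28 p [ 0.5689 -0.1568  0.1321] q [-0.72  0.25 -0.81  0.12  0.61 -0.95] F [0.1  0.18 0.37] w 0.0424
 tilt 40.57 az 20.0 y [-0.345  0.939 -0.003] x [-0.712 -0.264 -0.65 ]
  -> [-0.001 -0.015  0.307] from last [-0.001 -0.015  0.307]
```

View pics/w2.png

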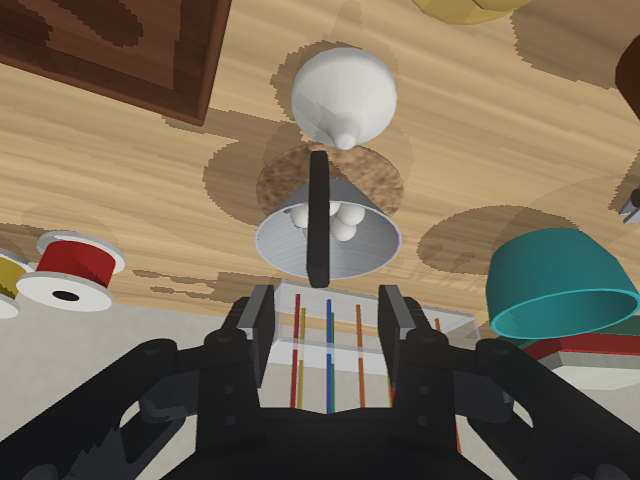

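The handle's top end at (318,285) lies between the pads, whose centreline is at about 326. I'll shift 4 mm and advance.

>>> {"op": "step_arm", "data": {"series": "0 -0.02 0.1 0; 0 -0.02 0.2 0; 0 -0.02 0.3 0; 0 -0.02 0.3 0"}}

```text
time_s: 15.82
ee_pos: [0.6063, -0.1491, 0.0873]
orientation: [-0.164, 0.924, 0.059, 0.342]
wrist_force: [-0.5, -0.2, -1.2]
width: 0.0425
```

>>> {"op": "step_arm", "data": {"series": "0 0 0 0; 0 0 0 0; 0 0 0 0; 0 0 0 0; 0 0 0 0; 0 0 0 0", "claw": 1}}

```text
time_s: 16.58
ee_pos: [0.6062, -0.1496, 0.0881]
orientation: [-0.163, 0.923, 0.058, 0.343]
wrist_force: [-5.6, 0.4, 6.7]
width: 0.0093
```

```bash
python3 -c "
from h import *
go((.596,-.150,.100),grip=True)"
```

```text
t 16.57 p [ 0.6062 -0.1496  0.0881] q [-0.66  0.38 -0.8  -0.04  0.58 -0.87] F [-5.62  0.39  6.7 ] w 0.0093
 tilt 40.69 az 19.7 y [-0.341  0.94  -0.004] x [-0.712 -0.261 -0.652]
  -> [-0.002  0.015  0.018] from last [-0.002  0.015  0.018]
```

>>> {"op": "step_arm", "data": {"series": "-0.03 0 -0.04 0; -0.08 0 -0.1 0; -0.16 0 -0.19 0; -0.16 0 -0.19 0; -0.16 0 -0.19 0"}}

```text
time_s: 17.2
ee_pos: [0.6047, -0.1493, 0.1357]
orientation: [-0.163, 0.924, 0.058, 0.341]
wrist_force: [0.1, 0.1, -2.7]
width: 0.0093
```

```bash
python3 -c "
from h import *
go((.596,-.150,.100),grip=True)
a=ctrl.get_image('side')[150:350,230:430];b=ctrl.get_image('wrist')
cv2.imwrite('pics/c3.png',np.hstack([cv2.resize(a,(400,400)),cv2.resize(b,(533,400))[:,60:460]]))"
```

```text
t 17.2 p [ 0.6047 -0.1493  0.1357] q [-0.66  0.28 -0.75  0.1   0.58 -0.88] F [ 0.14  0.13 -2.67] w 0.0093
 tilt 40.49 az 19.7 y [-0.341  0.94  -0.003] x [-0.714 -0.261 -0.649]
  -> [0.148 0.012 0.203] from last [0.148 0.012 0.203]
```

View pics/c3.png

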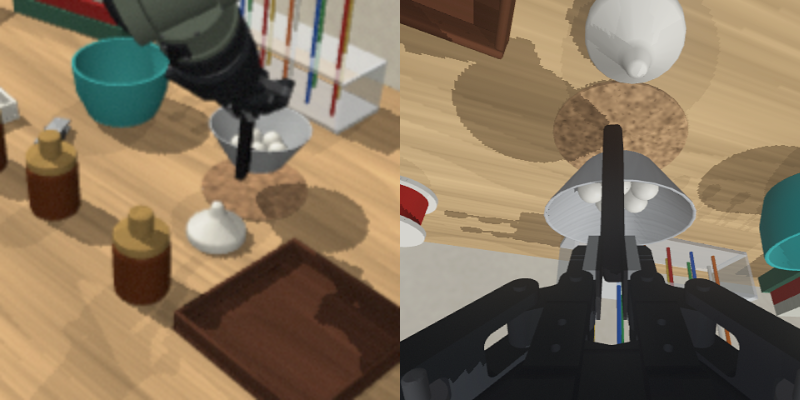

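```bash
cat > pour.py <<'E'
from h import *
import pickle;W=pickle.load(open('w1.pkl','rb'));S,D=cam('scene'),cam('side')
np.set_printoptions(precision=4,suppress=True)
from scipy.optimize import least_squares
# silhouette extremes in u: fit circle r=.066 at z=.075 to left/right columns in three views
obs=[(S,388,463),(D,266,315),(W,453.5,567.5)]
th=np.linspace(0,2*np.pi,180)
def f(x):
    r=[]
    for c,a,b in obs:
        u=np.array([proj(c,(x[0]+.066*np.cos(t),x[1]+.066*np.sin(t),.075))[0] for t in th])
        r+=[u.min()-a,u.max()-b]
    return r
s=least_squares(f,[.66,.115]);print('holder',s.x,'res',np.array(s.fun))
H=s.x
st_,R=st();z=R[:,2];tcp=st_['ee_pos'];g=tcp-.019*z
az=np.radians(22);cx=np.array([np.cos(az),np.sin(az),0]);cz=np.array([0,0,1.]);cy=np.cross(cz,cx)
O=g+.066*cx-.1*cz; print('cup origin now (est)',O)
for turn in(0,60,90,120,150,165):
    Q=Ro.from_rotvec(z*np.radians(turn));
    x,y,k=Q.apply([cx,cy,cz]);o=tcp+Q.apply(O-tcp)
    rim=np.array([o+.046*k+.06*(np.cos(t)*x+np.sin(t)*y) for t in th]);i=rim[:,2].argmin()
    h=np.array([-np.sin(np.radians(turn)),0])
    print(turn,'tilt',np.degrees(np.arccos(k[2])).round(1),'origin-tcp',o-tcp,'lip-tcp',rim[i]-tcp,'foot low',(o-tcp)[2],'ztop',rim[:,2].max()-tcp[2])
E
python3 pour.py
```

```text
holder [0.668  0.1249] res [-1.7647  1.5659 -0.5253  0.4392  0.1037  0.028 ]
cup origin now (est) [ 0.6541 -0.1284  0.0497]
0 tilt 0.0 origin-tcp [ 0.0496  0.0205 -0.0855] lip-tcp [ 0.1052  0.043  -0.0395] foot low -0.08554940850484002 ztop -0.039549408504840025
60 tilt 37.9 origin-tcp [ 0.0525  0.0339 -0.0793] lip-tcp [ 0.0475 -0.0416 -0.0799] foot low -0.0793322459137348 ztop -0.006186098613204072
90 tilt 54.7 origin-tcp [ 0.0578  0.0365 -0.0743] lip-tcp [ 0.0368 -0.0326 -0.0966] foot low -0.07431812023379125 ztop 0.001232651744751151
120 tilt 68.4 origin-tcp [ 0.064   0.0353 -0.0697] lip-tcp [ 0.0279 -0.0186 -0.1086] foot low -0.06974433662502323 ztop 0.002965611767913129
150 tilt 77.7 origin-tcp [ 0.0693  0.0305 -0.0668] lip-tcp [ 0.0242 -0.0056 -0.1156] foot low -0.06683643671175486 ztop 0.0015948277124271382
165 tilt 80.1 origin-tcp [ 0.0712  0.0271 -0.0663] lip-tcp [ 0.0229 -0.0003 -0.1175] foot low -0.06627495223509505 ztop 0.0007082900437086204
```

```bash
python3 -c "
from h import *
go((.605,-.15,.21),(.625,.0,.21),(.645,.16,.21))"
```

```text
t 17.3 p [ 0.6045 -0.149   0.1352] q [-0.66  0.28 -0.75  0.1   0.58 -0.88] F [ 0.78  1.19 -1.94] w 0.0092
 tilt 40.49 az 19.8 y [-0.341  0.94  -0.002] x [-0.715 -0.26  -0.649]
  -> [-0.243 -0.006 -0.284] from last [-0.243 -0.006 -0.284]
  -> [-0.51   0.665 -0.058] from last [-0.267  0.671  0.226]
  -> [-0.79   1.383  0.179] from last [-0.28   0.718  0.237]
```

>>> {"op": "step_arm", "data": {"series": "-0.08 0 -0.09 0; -0.16 0 -0.18 0; -0.24 0 -0.28 0; -0.28 0.1 -0.25 0; -0.36 0.28 -0.19 0; -0.43 0.46 -0.13 0; -0.5 0.64 -0.07 0; -0.57 0.82 0 0"}}

```text
time_s: 18.3
ee_pos: [0.63, 0.036, 0.2088]
orientation: [-0.163, 0.924, 0.059, 0.341]
wrist_force: [0.7, 0.2, -2.2]
width: 0.0094
```

>>> {"op": "step_arm", "data": {"series": "-0.06 0.16 0.05 0; -0.12 0.32 0.1 0; -0.18 0.46 0.15 0; -0.21 0.54 0.18 0; -0.22 0.56 0.18 0; -0.22 0.56 0.18 0"}}

```text
time_s: 19.05
ee_pos: [0.6454, 0.1591, 0.2101]
orientation: [-0.163, 0.924, 0.059, 0.341]
wrist_force: [0.2, 0.1, -2.5]
width: 0.0091
```

```bash
python3 -c "
from h import *
go((.645,.16,.21))"
```

```text
t 19.05 p [0.6454 0.1591 0.2101] q [ 0.03  0.13 -0.75  0.    0.2  -0.25] F [ 0.17  0.06 -2.46] w 0.0091
 tilt 40.49 az 19.7 y [-0.341  0.94  -0.003] x [-0.714 -0.261 -0.649]
  -> [0.    0.005 0.   ] from last [0.    0.005 0.   ]
```

>>> {"op": "step_arm", "data": {"series": "0 0 0 0.15; 0 0 0 0.3; 0 0 0 0.45; 0 0 0 0.6; 0 0 0 0.75; 0 0 0 0.9; 0 0 0 1; 0 0 0 1"}}

```text
time_s: 20.05
ee_pos: [0.6459, 0.1581, 0.2107]
orientation: [0.321, 0.881, 0.221, 0.267]
wrist_force: [-0.6, -0.1, -2.5]
width: 0.0092
```

>>> {"op": "step_arm", "data": {"series": "0 0 0 0.15; 0 0 0 0.3; 0 0 0 0.45; 0 0 0 0.6; 0 0 0 0.75; 0 0 0 0.9; 0 0 0 1; 0 0 0 1"}}

```text
time_s: 21.05
ee_pos: [0.646, 0.1586, 0.211]
orientation: [0.718, 0.604, 0.325, 0.121]
wrist_force: [0.1, -0.0, -2.4]
width: 0.0091
```

>>> {"op": "step_arm", "data": {"series": "0 0 0 0.15; 0 0 0 0.3; 0 0 0 0.45; 0 0 0 0.55; 0 0 0 0.55; 0 0 0 0.55; 0 0 0 0.55; 0 0 0 0.55"}}

```text
time_s: 22.05
ee_pos: [0.646, 0.1592, 0.2111]
orientation: [0.86, 0.374, 0.346, 0.023]
wrist_force: [0.4, -0.1, -2.0]
width: 0.0086
```

```bash
python3 -c "
from h import *
go()
a=ctrl.get_image('side')[60:260,190:390];b=ctrl.get_image('scene')[180:380,320:520]
cv2.imwrite('pics/c4.png',np.hstack([cv2.resize(a,(400,400)),cv2.resize(b,(400,400))]))"
```

```text
t 22.05 p [0.646  0.1592 0.2111] q [ 0.03  0.13 -0.75  0.    0.2   2.42] F [ 0.45 -0.15 -2.  ] w 0.0086
 tilt 40.58 az 19.7 y [ 0.628 -0.719  0.299] x [0.48  0.66  0.578]
```

View pics/c4.png

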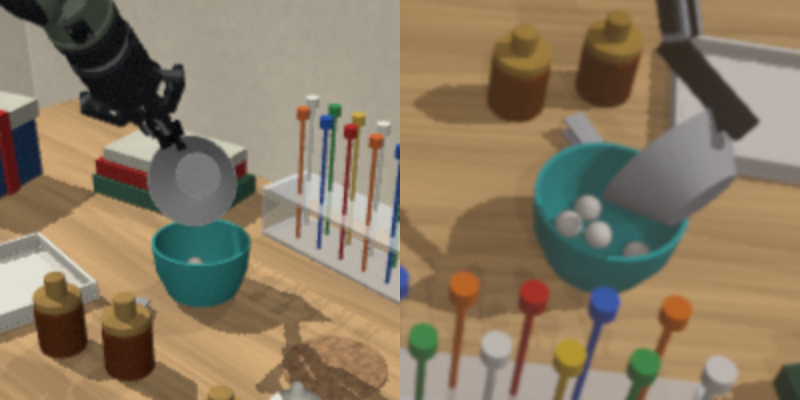

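Four balls are in the holder, at about (570,222), (588,208), (598,235) and (637,250) in the crop. I'll tip slightly further, then return and check the cup.

>>> {"op": "step_arm", "data": {"series": "0 0 0 0.15; 0 0 0 0.3; 0 0 0 0.3; 0 0 0 0.3; 0 0 0 0.3; 0 0 0 0.3"}}

```text
time_s: 22.9
ee_pos: [0.646, 0.1592, 0.211]
orientation: [0.908, 0.235, 0.345, -0.031]
wrist_force: [0.1, -0.6, -1.5]
width: 0.0092
```

>>> {"op": "step_arm", "data": {"series": "0 0 0 -0.15; 0 0 0 -0.3; 0 0 0 -0.45; 0 0 0 -0.6; 0 0 0 -0.75; 0 0 0 -0.9; 0 0 0 -0.95; 0 0 0 -0.95"}}

```text
time_s: 23.9
ee_pos: [0.646, 0.1592, 0.211]
orientation: [0.686, 0.64, 0.318, 0.137]
wrist_force: [0.8, 0.4, -0.7]
width: 0.0088
```

>>> {"op": "step_arm", "data": {"series": "0 0 0 -0.15; 0 0 0 -0.3; 0 0 0 -0.45; 0 0 0 -0.6; 0 0 0 -0.75; 0 0 0 -0.9; 0 0 0 -0.95; 0 0 0 -0.95"}}

```text
time_s: 24.9
ee_pos: [0.646, 0.1592, 0.211]
orientation: [0.298, 0.889, 0.215, 0.272]
wrist_force: [0.1, -0.3, -1.0]
width: 0.0093
```

>>> {"op": "step_arm", "data": {"series": "0 0 0 -0.15; 0 0 0 -0.3; 0 0 0 -0.45; 0 0 0 -0.6; 0 0 0 -0.75; 0 0 0 -0.9; 0 0 0 -0.95; 0 0 0 -0.95"}}

```text
time_s: 25.9
ee_pos: [0.646, 0.1592, 0.211]
orientation: [-0.162, 0.924, 0.059, 0.342]
wrist_force: [0.8, 0.9, -1.8]
width: 0.0093
```

```bash
python3 -c "
from h import *
go((.625,0,.21),(.605,-.15,.21),(.605,-.15,.136))
a=ctrl.get_image('side')[60:260,190:390];b=ctrl.get_image('scene')[180:380,320:520]
cv2.imwrite('pics/c5.png',np.hstack([cv2.resize(a,(400,400)),cv2.resize(b,(400,400))]))"
```

```text
t 25.9 p [0.646  0.1592 0.211 ] q [ 0.03  0.13 -0.75  0.    0.2  -0.24] F [ 0.75  0.89 -1.82] w 0.0093
 tilt 40.58 az 19.7 y [-0.34   0.94  -0.002] x [-0.714 -0.26  -0.651]
  -> [ 0.285 -0.713 -0.235] from last [ 0.285 -0.713 -0.235]
  -> [ 0.551 -1.384 -0.461] from last [ 0.266 -0.671 -0.226]
  -> [ 0.792 -1.383 -0.18 ] from last [0.241 0.001 0.281]
```

View pics/c5.png

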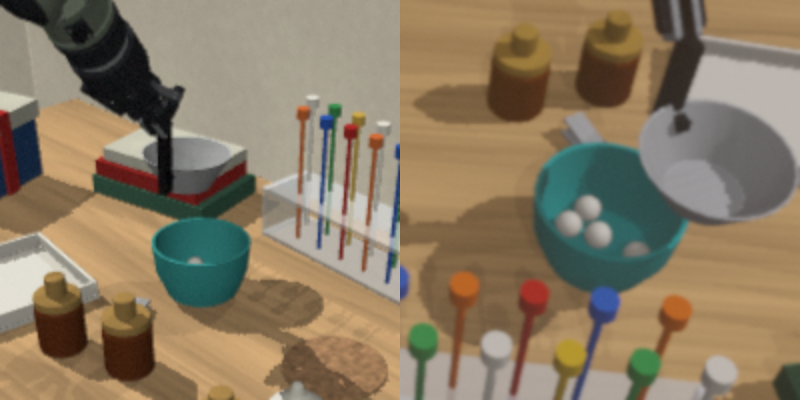

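The cup looks empty and level. I'll carry it back to the mat.

>>> {"op": "step_arm", "data": {"series": "0.08 -0.2 -0.07 0; 0.16 -0.4 -0.13 0; 0.24 -0.6 -0.2 0; 0.32 -0.8 -0.27 0; 0.4 -1 -0.33 0; 0.4 -1 -0.33 0"}}

```text
time_s: 26.75
ee_pos: [0.6173, -0.068, 0.2102]
orientation: [-0.16, 0.924, 0.057, 0.342]
wrist_force: [0.3, 0.6, -0.8]
width: 0.009
```

>>> {"op": "step_arm", "data": {"series": "0.04 -0.1 -0.03 0; 0.1 -0.25 -0.09 0; 0.15 -0.38 -0.13 0; 0.15 -0.38 -0.13 0; 0.15 -0.38 -0.13 0"}}

```text
time_s: 27.38
ee_pos: [0.6053, -0.1482, 0.2101]
orientation: [-0.163, 0.924, 0.059, 0.342]
wrist_force: [-0.4, 0.4, -1.6]
width: 0.0092
```

```bash
python3 -c "
from h import *
go((.606,-.1496,.12),(.606,-.1496,.0880))"
```

```text
t 27.38 p [ 0.6053 -0.1482  0.2101] q [-0.66  0.17 -0.66  0.31  0.58 -0.87] F [-0.45  0.38 -1.61] w 0.0092
 tilt 40.57 az 19.8 y [-0.342  0.94  -0.003] x [-0.713 -0.261 -0.65 ]
  -> [ 0.292 -0.007  0.343] from last [ 0.292 -0.007  0.343]
  -> [ 0.396 -0.006  0.464] from last [0.104 0.    0.122]
```

>>> {"op": "step_arm", "data": {"series": "0.1 0 0.12 0; 0.2 0 0.23 0; 0.29 0 0.34 0; 0.34 0 0.4 0; 0.37 0 0.435 0; 0.395 0 0.463 0; 0.395 0 0.463 0; 0.395 0 0.463 0"}}

```text
time_s: 28.38
ee_pos: [0.6062, -0.1496, 0.0893]
orientation: [-0.163, 0.923, 0.058, 0.342]
wrist_force: [0.1, 0.5, -0.2]
width: 0.0094
```

>>> {"op": "step_arm", "data": {"series": "0 0 0 0; 0 0 0 0; 0 0 0 0; 0 0 0 0", "claw": 0}}

```text
time_s: 28.88
ee_pos: [0.6058, -0.1496, 0.0887]
orientation: [-0.163, 0.924, 0.058, 0.342]
wrist_force: [-0.6, 0.2, 0.1]
width: 0.0428
```

>>> {"op": "step_arm", "data": {"series": "0 0 -0.1 0; 0 0 -0.2 0; 0 0 -0.4 0; 0 0 -0.7 0; -0.3 0 -1 0; -0.3 0 -1 0"}}

```text
time_s: 29.62
ee_pos: [0.5271, -0.1794, 0.2841]
orientation: [-0.164, 0.923, 0.056, 0.344]
wrist_force: [-0.7, -0.6, 0.4]
width: 0.0427
```

```bash
python3 -c "
from h import *
go()
a=ctrl.get_image('side')[100:350,180:430];b=ctrl.get_image('scene')[150:330,240:490]
cv2.imwrite('pics/c6.png',np.hstack([cv2.resize(a,(400,400)),cv2.resize(b,(400,288),interpolation=cv2.INTER_CUBIC)[:, :] if 0 else cv2.copyMakeBorder(cv2.resize(b,(400,288)),0,112,0,0,0)]))"
```

```text
t 29.62 p [ 0.5271 -0.1794  0.2841] q [-0.83  0.   -0.62  0.62  0.64 -1.07] F [-0.73 -0.57  0.41] w 0.0427
 tilt 40.76 az 19.2 y [-0.34  0.94 -0.01] x [-0.71  -0.264 -0.653]
```

View pics/c6.png

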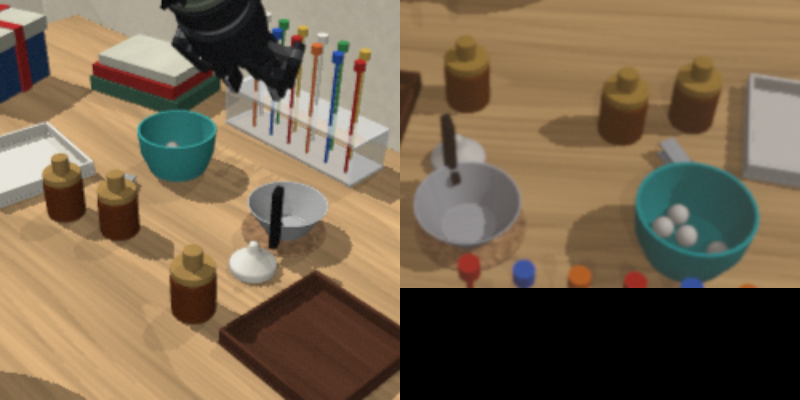

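The cup stands empty on the mat, near (466,215) in the right-hand crop, and four balls are in the holder. Next come the jars. First I'll check whether pushing inward past the reach limit restores the tool to vertical.

```bash
python3 -c "
from h import *
go((.44,0,.27),(.36,.13,.27),(.2,.07,.25))"
```

```text
t 29.73 p [ 0.5274 -0.1791  0.2831] q [-0.83  0.01 -0.62  0.62  0.64 -1.07] F [-0.81 -0.77 -0.48] w 0.0427
 tilt 40.75 az 19.3 y [-0.341  0.94  -0.01 ] x [-0.71  -0.264 -0.653]
  -> [ 0.116  0.991 -0.026] from last [ 0.116  0.991 -0.026]
  -> [ 0.228  1.739 -0.132] from last [ 0.112  0.747 -0.106]
  -> [ 0.941  1.731 -0.614] from last [ 0.713 -0.008 -0.482]
```

>>> {"op": "step_arm", "data": {"series": "0.03 0.25 0 0; 0.06 0.5 0 0; 0.1 0.75 0 0; 0.12 1 0 0; 0.12 1 0 0"}}

```text
time_s: 30.35
ee_pos: [0.4378, 0.0077, 0.2606]
orientation: [-0.165, 0.924, 0.06, 0.341]
wrist_force: [0.2, 0.4, 0.3]
width: 0.0429
```

>>> {"op": "step_arm", "data": {"series": "0.03 0.25 0 0; 0.06 0.5 -0.05 0; 0.11 0.75 -0.1 0; 0.11 0.75 -0.1 0; 0.11 0.75 -0.1 0"}}

```text
time_s: 30.98
ee_pos: [0.3619, 0.135, 0.2633]
orientation: [-0.164, 0.924, 0.058, 0.342]
wrist_force: [0.9, 0.2, 0.6]
width: 0.0427
```

>>> {"op": "step_arm", "data": {"series": "0.2 0 -0.15 0; 0.4 0 -0.3 0; 0.7 0 -0.5 0; 0.7 0 -0.5 0"}}

```text
time_s: 31.48
ee_pos: [0.3109, 0.0857, 0.3107]
orientation: [-0.142, 0.9, 0.044, 0.409]
wrist_force: [-0.0, -0.6, 0.2]
width: 0.0425
```

```bash
python3 -c "
from h import *
go()"
```

```text
t 31.48 p [0.3109 0.0857 0.3107] q [-0.91 -0.96 -1.05  1.07  0.76 -1.05] F [-0.02 -0.61  0.24] w 0.0425
 tilt 48.57 az 15.1 y [-0.291  0.956 -0.036] x [-0.626 -0.219 -0.749]
```

```bash
python3 -c "
from h import *
go((.5,.13,.3),(.52,.14,.17),(.33,.09,.17))"
```

```text
t 31.48 p [0.3109 0.0857 0.3107] q [-0.91 -0.96 -1.05  1.07  0.76 -1.05] F [-0.02 -0.61  0.24] w 0.0425
 tilt 48.57 az 15.1 y [-0.291  0.956 -0.036] x [-0.626 -0.219 -0.749]
  -> [-0.6   -0.061  0.763] from last [-0.6   -0.061  0.763]
  -> [-0.187 -0.019  1.275] from last [0.413 0.042 0.512]
  -> [0.462 0.018 0.539] from last [ 0.649  0.037 -0.737]
```

>>> {"op": "step_arm", "data": {"series": "-0.15 0 0.2 0; -0.3 0 0.4 0; -0.45 0 0.6 0; -0.6 -0.06 0.76 0; -0.6 -0.06 0.76 0; -0.6 -0.06 0.76 0"}}

```text
time_s: 32.22
ee_pos: [0.5016, 0.1322, 0.2976]
orientation: [-0.144, 0.901, 0.044, 0.406]
wrist_force: [-1.2, 0.3, 0.3]
width: 0.0429
```

>>> {"op": "step_arm", "data": {"series": "0.1 0 0.1 0; 0.2 0 0.25 0; 0.4 0 0.5 0; 0.4 0 0.5 0; 0.4 0 0.5 0"}}

```text
time_s: 32.85
ee_pos: [0.5201, 0.1347, 0.1735]
orientation: [-0.145, 0.901, 0.045, 0.407]
wrist_force: [0.4, 0.0, 0.3]
width: 0.0425
```

>>> {"op": "step_arm", "data": {"series": "0.15 0 -0.15 0; 0.3 0 -0.3 0; 0.3 0 -0.3 0; 0.3 0 -0.3 0"}}

```text
time_s: 33.35
ee_pos: [0.4541, 0.1104, 0.1904]
orientation: [-0.148, 0.903, 0.045, 0.4]
wrist_force: [0.5, -0.1, 0.5]
width: 0.0428
```

```bash
python3 -c "
from h import *
go((.33,.09,.17))"
```

```text
t 33.35 p [0.4541 0.1104 0.1904] q [-0.13 -0.26 -1.29 -0.25  0.29 -0.33] F [ 0.46 -0.09  0.51] w 0.0428
 tilt 47.5 az 15.6 y [-0.303  0.952 -0.038] x [-0.636 -0.231 -0.736]
  -> [ 0.493  0.095 -0.392] from last [ 0.493  0.095 -0.392]
```

>>> {"op": "step_arm", "data": {"series": "0.9 0.05 -0.6 0; 0.9 0.05 -0.6 0; 0.9 0.05 -0.6 0"}}

```text
time_s: 33.72
ee_pos: [0.3317, 0.0533, 0.1816]
orientation: [-0.164, 0.918, 0.044, 0.357]
wrist_force: [-0.5, -1.5, -1.6]
width: 0.0425
```

```bash
python3 -c "
from h import *
go((.33,.09,.17))"
```

```text
t 33.73 p [0.3317 0.0533 0.1816] q [-0.73 -0.65 -1.29  0.49  0.61 -0.94] F [-0.54 -1.48 -1.57] w 0.0425
 tilt 42.21 az 17.2 y [-0.333  0.942 -0.036] x [-0.691 -0.269 -0.671]
  -> [-0.005  0.178  0.074] from last [-0.005  0.178  0.074]
```

>>> {"op": "step_arm", "data": {"series": "0.3 0.2 0.4 0; 0.3 0.2 0.4 0; 0.3 0.2 0.4 0"}}

```text
time_s: 34.1
ee_pos: [0.3412, 0.0623, 0.1659]
orientation: [-0.168, 0.926, 0.056, 0.334]
wrist_force: [0.4, 0.4, 0.7]
width: 0.0423
```

```bash
python3 -c "
from h import *
go((.33,.09,.17))"
```

```text
t 34.1 p [0.3412 0.0623 0.1659] q [-0.58 -0.54 -1.29  0.35  0.53 -0.81] F [0.38 0.45 0.75] w 0.0423
 tilt 39.58 az 19.8 y [-0.348  0.937 -0.008] x [-0.721 -0.273 -0.637]
  -> [-0.011  0.149 -0.019] from last [-0.011  0.149 -0.019]
```

>>> {"op": "step_arm", "data": {"series": "0.55 0.25 0.6 0; 0.55 0.25 0.6 0; 0.55 0.25 0.6 0"}}

```text
time_s: 34.48
ee_pos: [0.3629, 0.0674, 0.1348]
orientation: [-0.176, 0.933, 0.067, 0.307]
wrist_force: [-0.3, -0.3, -0.8]
width: 0.0423
```

>>> {"op": "step_arm", "data": {"series": "0.55 0.2 0.5 0; 0.55 0.2 0.5 0; 0.55 0.2 0.5 0"}}

```text
time_s: 34.85
ee_pos: [0.3898, 0.0687, 0.0797]
orientation: [-0.183, 0.94, 0.078, 0.277]
wrist_force: [0.4, 0.1, 0.6]
width: 0.0428
```

```bash
python3 -c "
from h import *
go((.33,.09,.17))"
```

```text
t 34.85 p [0.3898 0.0687 0.0797] q [-0.38 -0.03 -1.29 -0.1   0.43 -0.67] F [0.39 0.14 0.55] w 0.0428
 tilt 33.48 az 26.8 y [-0.388  0.921  0.046] x [-0.779 -0.301 -0.55 ]
  -> [-0.047  0.235 -0.497] from last [-0.047  0.235 -0.497]
```

>>> {"op": "step_arm", "data": {"series": "-0.05 0.1 -0.3 0; -0.05 0.25 -0.5 0; -0.05 0.55 -0.5 0; -0.05 0.7 -0.5 0; -0.05 0.7 -0.5 0"}}

```text
time_s: 35.48
ee_pos: [0.2923, 0.178, 0.1765]
orientation: [-0.185, 0.939, 0.079, 0.278]
wrist_force: [0.8, -0.5, -0.2]
width: 0.0428
```

```bash
python3 -c "
from h import *
go((.24,.17,.17),(.24,.17,.07))"
```

```text
t 35.48 p [0.2923 0.178  0.1765] q [ 0.16 -0.56 -1.23  0.34  0.17 -0.18] F [ 0.79 -0.52 -0.24] w 0.0428
 tilt 33.65 az 27.1 y [-0.392  0.919  0.046] x [-0.776 -0.304 -0.552]
  -> [ 0.233  0.065 -0.112] from last [ 0.233  0.065 -0.112]
  -> [0.509 0.042 0.304] from last [ 0.276 -0.023  0.416]
```

>>> {"op": "step_arm", "data": {"series": "0.6 0.1 0 0; 0.6 0.1 0 0; 0.6 0.1 0 0"}}

```text
time_s: 35.85
ee_pos: [0.2047, 0.1264, 0.1357]
orientation: [-0.201, 0.95, 0.067, 0.231]
wrist_force: [0.8, -1.3, -0.5]
width: 0.0428
```

>>> {"op": "step_arm", "data": {"series": "0.6 0.1 0 0; 0.6 0.1 0 0; 0.6 0.1 0 0"}}

```text
time_s: 36.22
ee_pos: [0.1419, 0.1285, 0.1241]
orientation: [-0.189, 0.961, 0.053, 0.196]
wrist_force: [-0.1, 0.5, -0.2]
width: 0.0428
```

```bash
python3 -c "
from h import *
go((.24,.17,.17),(.24,.17,.07))"
```

```text
t 36.23 p [0.1419 0.1285 0.1241] q [-0.1  -0.96 -1.3   0.88  0.21 -0.45] F [-0.06  0.49 -0.16] w 0.0428
 tilt 23.42 az 26.3 y [-0.383  0.923  0.028] x [-0.852 -0.342 -0.396]
  -> [-0.58   0.01   0.001] from last [-0.58   0.01   0.001]
  -> [-0.382 -0.004  0.459] from last [ 0.198 -0.014  0.459]
```

```bash
python3 -c "
from h import *
go((.30,.14,.22),(.40,.15,.24))"
```

```text
t 36.23 p [0.1419 0.1285 0.1241] q [-0.1  -0.96 -1.3   0.88  0.21 -0.45] F [-0.06  0.49 -0.16] w 0.0428
 tilt 23.42 az 26.3 y [-0.383  0.923  0.028] x [-0.852 -0.342 -0.396]
  -> [-0.883 -0.236 -0.148] from last [-0.883 -0.236 -0.148]
  -> [-1.366 -0.379 -0.053] from last [-0.483 -0.143  0.095]
```

>>> {"op": "step_arm", "data": {"series": "-0.2 0 -0.05 0; -0.45 -0.1 -0.15 0; -0.7 -0.2 -0.15 0; -0.88 -0.24 -0.15 0; -0.88 -0.24 -0.15 0"}}

```text
time_s: 36.85
ee_pos: [0.2985, 0.1476, 0.2203]
orientation: [-0.202, 0.958, 0.056, 0.195]
wrist_force: [-0.3, 0.8, -0.3]
width: 0.0427
```

>>> {"op": "step_arm", "data": {"series": "-0.2 0 0.05 0; -0.45 -0.13 0.1 0; -0.45 -0.13 0.1 0; -0.45 -0.13 0.1 0"}}

```text
time_s: 37.35
ee_pos: [0.3877, 0.1593, 0.2341]
orientation: [-0.201, 0.959, 0.056, 0.192]
wrist_force: [-0.3, 0.4, -0.2]
width: 0.0427
```

```bash
python3 -c "
from h import *
go((.452,.148,.088),grip=True)
cv2.imwrite('pics/w7.png',ctrl.get_image('wrist'))
import pickle;pickle.dump(cam('wrist'),open('w7.pkl','wb'))"
```

```text
t 37.35 p [0.3877 0.1593 0.2341] q [ 0.09 -0.26 -0.83  0.62  0.15 -0.29] F [-0.32  0.42 -0.19] w 0.0427
 tilt 23.13 az 28.2 y [-0.407  0.913  0.031] x [-0.845 -0.364 -0.392]
  -> [ 0.035 -0.205  0.868] from last [ 0.035 -0.205  0.868]
```

View pics/w7.png

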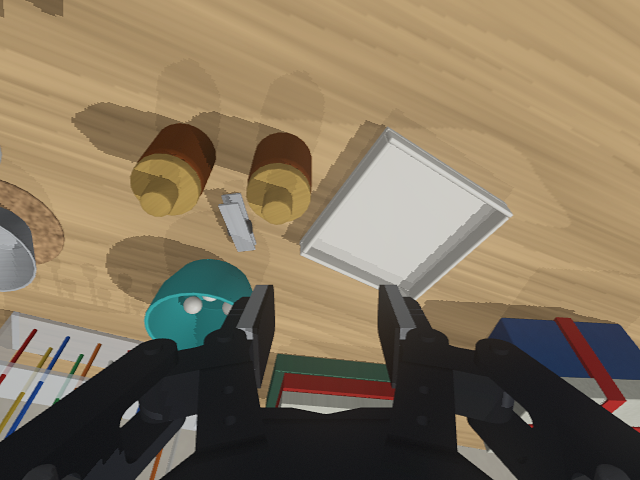

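The wrist view shows the jar knob tops at (277,211) and (156,203). The white tray's rim corners are at (388,129), (511,214) and (302,252), and the clip is at (238,222).

```bash
python3 -c "
from h import *
import pickle;W=pickle.load(open('w7.pkl','rb'));S,D=cam('scene'),cam('side')
np.set_printoptions(precision=4,suppress=True)
for n,w,s,d in(('jar3',(277,209),(429,190),(217,200)),('jar2',(155,202),(365,188),(255,218))):
    print(n,onz(W,w,.1),onz(S,s,.1),onz(D,d,.1),tri(S,s,W,w),tri(D,d,W,w))
a,b,c=[onz(W,q,.026) for q in((388,129),(511,214),(302,252))]
print('tray',a,b,c,'centre',(b+c)/2,'sides',np.linalg.norm(b-a),np.linalg.norm(c-a))
W1=pickle.load(open('w1.pkl','rb'));print('dark corner w1',onz(W1,(239,77),.026),onz(W1,(262,0),.026))
print('clip',onz(W,(238,222),.015))
"
```

```text
jar3 [0.4474 0.1455 0.1   ] [0.4564 0.1464 0.1   ] [0.4463 0.1367 0.1   ] (array([0.4508, 0.147 , 0.0953]), np.float64(0.0015647341615747724)) (array([0.4522, 0.1466, 0.0932]), np.float64(0.00015980250522682968))
jar2 [0.479 0.052 0.1  ] [0.4624 0.0199 0.1   ] [0.4618 0.0149 0.1   ] (array([0.4734, 0.036 , 0.1056]), np.float64(0.03393599575532508)) (array([0.4908, 0.0483, 0.0763]), np.float64(0.01143160235306146))
tray [0.3724 0.2228 0.026 ] [0.4043 0.399  0.026 ] [0.545  0.2052 0.026 ] centre [0.4746 0.3021 0.026 ] sides 0.17903340666098508 0.17350383384734339
dark corner w1 [ 0.5908 -0.2316  0.026 ] [ 0.52   -0.2254  0.026 ]
clip [0.5396 0.1247 0.015 ]
```

```bash
python3 -c "
from h import *
go((.428,.137,.15),(.451,.148,.087))"
```

```text
t 37.4 p [0.3875 0.1592 0.2343] q [ 0.09 -0.26 -0.83  0.62  0.15 -0.29] F [-1.08 -0.53  0.03] w 0.0428
 tilt 23.17 az 28.1 y [-0.407  0.913  0.031] x [-0.845 -0.363 -0.392]
  -> [ 0.035 -0.197  0.437] from last [ 0.035 -0.197  0.437]
  -> [ 0.041 -0.203  0.777] from last [ 0.006 -0.006  0.34 ]
```

>>> {"op": "step_arm", "data": {"series": "0.03 -0.1 0.1 0; 0.04 -0.2 0.25 0; 0.04 -0.2 0.43 0; 0.04 -0.2 0.55 0; 0.04 -0.2 0.66 0; 0.04 -0.2 0.77 0; 0.04 -0.2 0.77 0; 0.04 -0.2 0.77 0"}}

```text
time_s: 38.4
ee_pos: [0.4522, 0.1483, 0.0902]
orientation: [-0.201, 0.959, 0.056, 0.194]
wrist_force: [-1.2, -0.6, -0.1]
width: 0.0429
```

>>> {"op": "step_arm", "data": {"series": "0 0 0 0; 0 0 0 0; 0 0 0 0; 0 0 0 0; 0 0 0 0", "claw": 1}}

```text
time_s: 39.02
ee_pos: [0.4529, 0.1481, 0.0895]
orientation: [-0.201, 0.959, 0.056, 0.194]
wrist_force: [1.2, 0.0, 0.2]
width: 0.0003
```

```bash
python3 -c "
from h import *
go()
s,R=st();p=s['ee_pos'];print((R.T@[0,0,.08]/.2).round(3))"
```

```text
t 39.02 p [0.4529 0.1481 0.0895] q [ 0.04  0.1  -0.98  0.13  0.17 -0.34] F [1.2  0.02 0.18] w 0.0003
 tilt 23.29 az 28.0 y [-0.406  0.913  0.03 ] x [-0.844 -0.363 -0.394]
[-0.158  0.012 -0.367]
```

```bash
python3 -c "
from h import *
a=ctrl.get_image('side')[130:330,130:330];b=ctrl.get_image('wrist')
cv2.imwrite('pics/c8.png',np.hstack([cv2.resize(a,(400,400)),cv2.resize(b,(533,400))[:,60:460]]))"
```

```text
(no output)
```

View pics/c8.png

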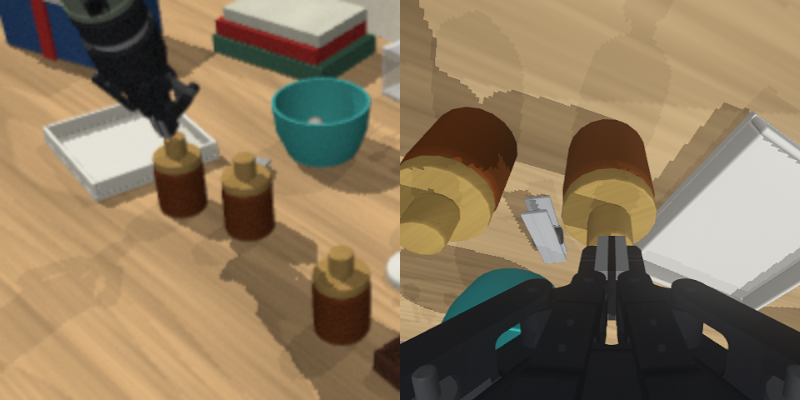

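The fingers closed just past the knob. The lid's centre is near (609,212) in the right-hand crop, so I'll compare that with the tool tip's projection.

```bash
python3 -c "
from h import *
W=cam('wrist');s,R=st();p=s['ee_pos'];go()
print('tcp px',proj(W,p),'grip px',proj(W,p-.019*R[:,2]))
for q in((323,250),(323,254),(323,258)):print(onz(W,q,.075))
print('knob l r at .095',onz(W,((588-340)*1.2,270),.09),onz(W,((633-340)*1.2,270),.09))
"
```

```text
t 39.12 p [0.4529 0.1481 0.0894] q [ 0.04  0.1  -0.98  0.13  0.17 -0.34] F [-0.33  0.28 -0.45] w 0.0001
 tilt 23.28 az 28.0 y [-0.406  0.913  0.03 ] x [-0.844 -0.363 -0.394]
tcp px [326.29041215 284.07444663] grip px [326.33451841 301.76205766]
[0.44517729 0.14341156 0.075     ]
[0.44758483 0.1444652  0.075     ]
[0.45003643 0.14553813 0.075     ]
knob l r at .095 [0.44880081 0.13195224 0.09      ] [0.4394518  0.15483405 0.09      ]
```

>>> {"op": "step_arm", "data": {"series": "0 0 -0.1 0; 0 0 -0.2 0; 0 0 -0.2 0"}}

```text
time_s: 39.5
ee_pos: [0.4398, 0.1407, 0.1274]
orientation: [-0.2, 0.958, 0.056, 0.195]
wrist_force: [0.1, 0.2, -0.3]
width: -0.0002
```

>>> {"op": "step_arm", "data": {"series": "0 0 0 0; 0 0 0 0; 0 0 0 0", "claw": 0}}

```text
time_s: 39.88
ee_pos: [0.4386, 0.1408, 0.1256]
orientation: [-0.201, 0.959, 0.056, 0.193]
wrist_force: [0.0, 0.2, -0.1]
width: 0.0428
```

```bash
python3 -c "
from h import *
go((.450,.1455,.081))"
```

```text
t 39.88 p [0.4386 0.1408 0.1256] q [ 0.02 -0.01 -0.96  0.26  0.18 -0.36] F [ 0.02  0.22 -0.1 ] w 0.0428
 tilt 23.23 az 28.0 y [-0.406  0.913  0.03 ] x [-0.845 -0.363 -0.393]
  -> [ 0.031 -0.008  0.229] from last [ 0.031 -0.008  0.229]
```

>>> {"op": "step_arm", "data": {"series": "0.03 -0.01 0.1 0; 0.03 -0.01 0.18 0; 0.03 -0.01 0.24 0; 0.03 -0.01 0.24 0; 0.03 -0.01 0.24 0"}}

```text
time_s: 40.5
ee_pos: [0.4513, 0.1456, 0.0798]
orientation: [-0.201, 0.959, 0.056, 0.194]
wrist_force: [0.1, 0.9, 0.5]
width: 0.0429
```

>>> {"op": "step_arm", "data": {"series": "0 0 0 0; 0 0 0 0; 0 0 0 0; 0 0 0 0; 0 0 0 0", "claw": 1}}

```text
time_s: 41.12
ee_pos: [0.4527, 0.146, 0.0814]
orientation: [-0.201, 0.958, 0.056, 0.196]
wrist_force: [-5.9, -1.2, 13.5]
width: 0.0005
```

```bash
python3 -c "
from h import *
S,D,W=cam('scene'),cam('side'),cam('wrist');s,R=st();p=s['ee_pos'];go()
for n,c in(('S',S),('D',D),('W',W)):
    print(n,'tcp',proj(c,p),'knobtop est',proj(c,(.446,.144,.1)),'lid',proj(c,(.446,.144,.075)))
a=ctrl.get_image('side')[170:270,160:300];b=ctrl.get_image('scene')[150:250,360:500];w=ctrl.get_image('wrist')[180:330,220:430]
f=lambda i:cv2.resize(i,(400,286),interpolation=cv2.INTER_CUBIC)
cv2.imwrite('pics/c9.png',np.vstack([np.hstack([f(a),f(b)]),np.hstack([f(w),f(w)*0])]))"
```

```text
t 41.12 p [0.4527 0.146  0.0814] q [ 0.03  0.11 -0.99  0.09  0.18 -0.34] F [-5.88 -1.23 13.49] w 0.0005
 tilt 23.5 az 27.9 y [-0.407  0.913  0.03 ] x [-0.843 -0.363 -0.398]
S tcp [426.92761087 195.93199544] knobtop est [427.29040049 186.59290827] lid [425.05733831 196.16262182]
D tcp [217.89771225 204.25423809] knobtop est [215.07384129 198.88602811] lid [216.39021508 207.91256126]
W tcp [326.30150479 284.16151747] knobtop est [329.68753708 304.79961123] lid [327.70428216 264.16496927]
```

View pics/c9.png

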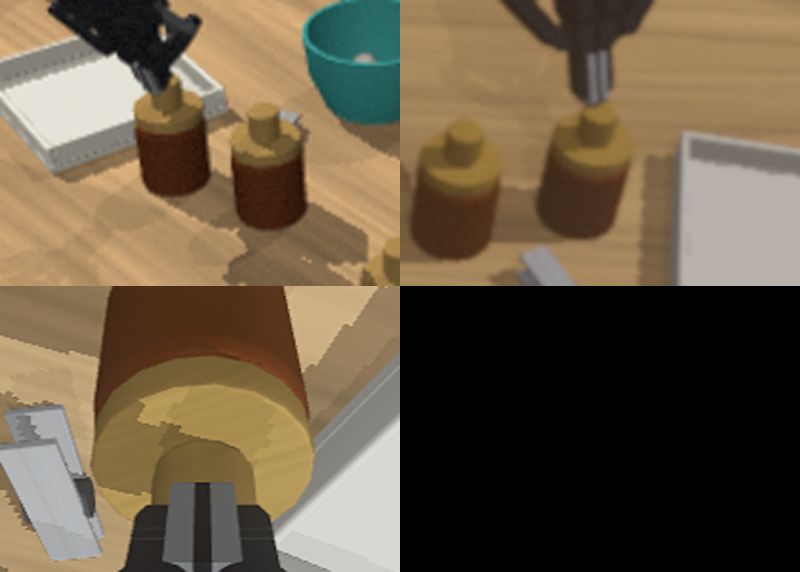

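The scene view shows the closed fingers on the robot side of the knob. The knob top is at about (430,189) in the scene and (219,200) in the side view, so I've been aiming too short.

>>> {"op": "step_arm", "data": {"series": "0 0 -0.1 0; 0 0 -0.2 0; 0 0 -0.25 0; 0 0 -0.25 0"}}

```text
time_s: 41.78
ee_pos: [0.4346, 0.1362, 0.1265]
orientation: [-0.2, 0.959, 0.056, 0.195]
wrist_force: [-0.3, 0.4, 0.2]
width: -0.0001
```

>>> {"op": "step_arm", "data": {"series": "0 0 0 0; 0 0 0 0; 0 0 0 0; 0 0 0 0", "claw": 0.1}}

```text
time_s: 42.28
ee_pos: [0.4339, 0.1364, 0.1254]
orientation: [-0.201, 0.959, 0.056, 0.194]
wrist_force: [-0.2, 0.3, 0.0]
width: 0.0383
```

```bash
cat > knob.py <<'E'
from h import *
import sys
np.set_printoptions(precision=4,suppress=True)
S,D,W=cam('scene'),cam('side'),cam('wrist')
# brass blobs (lid+knob) in each view; fit column of knob + top row
for n,c in(('scene',S),('side',D),('wrist',W)):
    im=ctrl.get_image(n);cv2.imwrite(f'pics/k_{n}.png',im)
    hsv=cv2.cvtColor(im,cv2.COLOR_BGR2HSV)
    m=cv2.inRange(hsv,(5,130,15),(26,255,140));m=cv2.morphologyEx(m,cv2.MORPH_OPEN,np.ones((3,3)))
    k,l,st_,ce=cv2.connectedComponentsWithStats(m)
    for i in range(1,k):
        x,y,w,h,a=st_[i]
        if a<300 or a>30000 or n=='scene' and not(180<y+h/2<300 and x>240 and x<460): continue
        ys,xs=np.where(l==i);row=[ (xs[ys==r].min(),xs[ys==r].max()) for r in range(y,y+h,max(1,h//8))]
        print(n,st_[i],'top mid',xs[ys<y+2].mean().round(1),y,[tuple(map(int,r)) for r in row][:5])
E
python3 knob.py; python3 -c "
from h import *
S,D=cam('scene'),cam('side');print(tri(S,(430,189.5),D,(219.5,200)));go()"
```

```text
scene [267 177  30  44 966] top mid 280.0 177 [(274, 276), (269, 287), (267, 286), (267, 296), (267, 295)]
scene [408 189  32  45 994] top mid 424.0 189 [(423, 425), (414, 435), (413, 433), (411, 420), (410, 439)]
scene [363 197  32  44 998] top mid 377.1 197 [(375, 378), (368, 388), (366, 386), (366, 394), (365, 394)]
side [207 200  26  39 743] top mid 217.8 200 [(219, 221), (213, 223), (213, 229), (207, 231), (207, 231)]
side [241 211  26  40 777] top mid 252.6 211 [(252, 256), (247, 258), (252, 264), (241, 265), (241, 265)]
side [516 247  30  18 315] top mid 518.3 247 [(517, 519), (517, 522), (516, 526), (516, 532), (518, 545)]
side [ 286  259   29   44 1000] top mid 300.0 259 [(294, 306), (294, 306), (287, 313), (286, 314), (286, 314)]
side [ 317  270  126   98 6491] top mid 376.5 270 [(375, 378), (355, 395), (336, 415), (318, 433), (322, 440)]
wrist [ 119  138  113  103 5946] top mid 183.3 138 [(177, 189), (155, 216), (146, 226), (138, 231), (129, 231)]
wrist [ 281  150   91  124 6819] top mid 324.2 150 [(317, 332), (292, 356), (285, 362), (284, 365), (282, 368)]
wrist [ 110  211   72   57 2277] top mid 116.4 211 [(114, 116), (111, 143), (111, 168), (111, 177), (114, 181)]
(array([0.45500251, 0.1458252 , 0.09597268]), np.float64(0.009152503271172818))
t 42.42 p [0.434  0.1364 0.1256] q [ 0.01 -0.02 -0.97  0.26  0.18 -0.37] F [-0.1   0.24 -0.2 ] w 0.0385
 tilt 23.28 az 28.0 y [-0.406  0.913  0.03 ] x [-0.844 -0.363 -0.394]
```

```bash
python3 -c "
from h import *
np.set_printoptions(precision=4,suppress=True)
S,D,W=cam('scene'),cam('side'),cam('wrist')
ax=lambda c,x,y,h:np.array([proj(c,(x+r*np.cos(t),y+r*np.sin(t),z)) for r,z in((.03,0),(.03,.06),(.029,.075),(.013,.075),(.013,.1)) for t in np.linspace(0,6.28,72)])
from scipy.optimize import least_squares
def fit(obs,x0):
    def f(x):
        r=[]
        for c,b in obs:
            q=ax(c,*x,0);m,M=q.min(0),q.max(0)
            r+=[m[0]-b[0],M[0]-b[0]-b[2]+1,m[1]-b[1],M[1]-b[1]-b[3]+1]
        return r
    s=least_squares(f,x0,loss='soft_l1');return s.x,np.array(f(s.x)).round(1)
print('jar3',fit([(S,(408,189,32,45)),(D,(207,200,26,39))],[.455,.146]),fit([(W,(281,150,91,124))],[.455,.146]))
print('jar2',fit([(S,(363,197,32,44)),(D,(241,211,26,40))],[.48,.05]))
print('jar1',fit([(S,(267,177,30,44)),(D,(286,259,29,44))],[.44,-.15]))
"
```

```text
jar3 (array([0.4516, 0.1459]), array([-2.2,  1.7, -4.7,  1.7, -1.5,  1.7, -5.1,  1.4])) (array([0.453 , 0.1465]), array([-2. ,  2.3, -1. , 20.1]))
jar2 (array([0.4816, 0.0522]), array([-1.2,  0.8, -6. ,  2. , -1.4,  1.1, -5.8,  0.9]))
jar1 (array([ 0.4403, -0.1511]), array([-0.2,  0. , -5.1,  1.9, -1. ,  0.7, -7.6,  0.8]))
```

```bash
python3 -c "
from h import *
go((.36,.17,.2),(.27,.18,.15),(.15,.12,.12))"
```

```text
t 42.42 p [0.434  0.1364 0.1256] q [ 0.01 -0.02 -0.97  0.26  0.18 -0.37] F [-0.1   0.24 -0.2 ] w 0.0385
 tilt 23.28 az 28.0 y [-0.406  0.913  0.03 ] x [-0.844 -0.363 -0.394]
  -> [ 0.105  0.315 -0.44 ] from last [ 0.105  0.315 -0.44 ]
  -> [ 0.565  0.536 -0.358] from last [0.46  0.221 0.082]
  -> [ 1.24   0.501 -0.485] from last [ 0.675 -0.035 -0.127]
```

>>> {"op": "step_arm", "data": {"series": "0 0.1 -0.2 0; 0.1 0.3 -0.44 0; 0.3 0.45 -0.4 0; 0.57 0.6 -0.36 0; 0.57 0.6 -0.36 0; 0.57 0.6 -0.36 0"}}

```text
time_s: 43.18
ee_pos: [0.2648, 0.1917, 0.1513]
orientation: [-0.201, 0.958, 0.056, 0.195]
wrist_force: [0.1, 0.5, 0.3]
width: 0.0381
```

>>> {"op": "step_arm", "data": {"series": "0.6 0.1 0.1 0; 0.6 0.1 0.1 0; 0.6 0.1 0.1 0"}}

```text
time_s: 43.55
ee_pos: [0.1645, 0.1808, 0.1139]
orientation: [-0.203, 0.96, 0.052, 0.186]
wrist_force: [1.0, 0.3, 0.2]
width: 0.0383
```

>>> {"op": "step_arm", "data": {"series": "0.3 0 0.3 0; 0.3 0 0.3 0; 0.3 0 0.3 0"}}

```text
time_s: 43.92
ee_pos: [0.1363, 0.2027, 0.0884]
orientation: [-0.199, 0.965, 0.032, 0.17]
wrist_force: [-0.1, 0.1, 0.3]
width: 0.0382
```

```bash
python3 -c "
from h import *
go((.36,.17,.2),(.27,.18,.15),(.15,.12,.12))"
```

```text
t 43.92 p [0.1363 0.2027 0.0884] q [ 0.9  -0.36 -1.29  0.34 -0.17  0.47] F [-0.09  0.15  0.29] w 0.0382
 tilt 19.89 az 22.3 y [-0.394  0.919 -0.006] x [-0.863 -0.373 -0.34 ]
  -> [-1.094 -0.594 -0.194] from last [-1.094 -0.594 -0.194]
  -> [-0.639 -0.37  -0.094] from last [0.455 0.225 0.1  ]
  -> [ 0.041 -0.408 -0.18 ] from last [ 0.681 -0.038 -0.087]
```

>>> {"op": "step_arm", "data": {"series": "-0.1 -0.2 -0.1 0; -0.2 -0.4 -0.1 0; -0.25 -0.6 0 0; -0.25 -0.6 0 0; -0.25 -0.6 0 0"}}

```text
time_s: 44.55
ee_pos: [0.2296, 0.106, 0.1071]
orientation: [-0.192, 0.966, 0.03, 0.172]
wrist_force: [-0.0, -0.3, 0.3]
width: 0.0382
```

>>> {"op": "step_arm", "data": {"series": "0.4 0 0.2 0; 0.4 0 0.2 0; 0.4 0 0.2 0"}}

```text
time_s: 44.92
ee_pos: [0.1771, 0.0786, 0.1091]
orientation: [-0.196, 0.967, 0.033, 0.159]
wrist_force: [-0.3, -0.8, 0.3]
width: 0.0385
```

```bash
python3 -c "
from h import *
go((.25,.11,.10),(.15,.09,.10))"
```

```text
t 44.92 p [0.1771 0.0786 0.1091] q [-0.52 -0.74 -1.29  0.82  0.26 -0.9 ] F [-0.29 -0.83  0.29] w 0.0385
 tilt 18.64 az 23.2 y [-0.39   0.921  0.001] x [-0.873 -0.37  -0.32 ]
  -> [-0.362  0.002  0.17 ] from last [-0.362  0.002  0.17 ]
  -> [0.112 0.105 0.011] from last [ 0.473  0.103 -0.159]
```

```bash
python3 -c "
from h import *
s,R=st();z=R[:,2];g=np.array([.452,.146,.056])
go((.26,.10,.19),g-.13*z,g,grip=True)"
```

```text
t 44.92 p [0.1771 0.0786 0.1091] q [-0.52 -0.74 -1.29  0.82  0.26 -0.9 ] F [-0.29 -0.83  0.29] w 0.0385
 tilt 18.64 az 23.2 y [-0.39   0.921  0.001] x [-0.873 -0.37  -0.32 ]
  -> [-0.531 -0.063 -0.153] from last [-0.531 -0.063 -0.153]
  -> [-1.239 -0.227  0.143] from last [-0.708 -0.164  0.296]
  -> [-1.239 -0.227  0.793] from last [-0.   -0.    0.65]
```

>>> {"op": "step_arm", "data": {"series": "-0.2 0 -0.1 0; -0.4 0 -0.15 0; -0.6 -0.1 -0.15 0; -0.8 -0.1 0 0; -0.8 -0.1 0 0", "claw": -1}}

```text
time_s: 45.55
ee_pos: [0.3262, 0.122, 0.1585]
orientation: [-0.2, 0.967, 0.035, 0.156]
wrist_force: [-0.6, -0.3, 0.5]
width: 0.0852
```

>>> {"op": "step_arm", "data": {"series": "-0.2 0 0.05 0; -0.44 -0.13 0.14 0; -0.44 -0.13 0.14 0; -0.44 -0.13 0.14 0"}}

```text
time_s: 46.05
ee_pos: [0.4175, 0.1336, 0.1601]
orientation: [-0.198, 0.967, 0.034, 0.157]
wrist_force: [-0.4, -0.1, -0.1]
width: 0.0854
```

```bash
python3 -c "
from h import *
go((.452,.146,.056),grip=True)"
```

```text
t 46.05 p [0.4175 0.1336 0.1601] q [ 0.06 -0.07 -0.86  0.47  0.11 -0.33] F [-0.37 -0.14 -0.06] w 0.0854
 tilt 18.46 az 24.0 y [-0.394  0.919  0.004] x [-0.872 -0.373 -0.317]
  -> [-0.009 -0.013  0.647] from last [-0.009 -0.013  0.647]
```

>>> {"op": "step_arm", "data": {"series": "0 -0.01 0.15 0; 0 -0.01 0.3 0; 0 -0.01 0.45 0; 0 -0.01 0.55 0; 0 -0.01 0.65 0; 0 -0.01 0.65 0; 0 -0.01 0.65 0"}}

```text
time_s: 46.92
ee_pos: [0.4563, 0.1497, 0.0379]
orientation: [-0.199, 0.967, 0.035, 0.158]
wrist_force: [0.9, 0.4, -1.1]
width: 0.0855
```

>>> {"op": "step_arm", "data": {"series": "0 0 0 0; 0 0 0 0; 0 0 0 0; 0 0 0 0; 0 0 0 0", "claw": 1}}

```text
time_s: 47.55
ee_pos: [0.4577, 0.1493, 0.0382]
orientation: [-0.199, 0.966, 0.033, 0.158]
wrist_force: [-1.8, -2.7, 9.0]
width: 0.0558
```

>>> {"op": "step_arm", "data": {"series": "-0.1 0 -0.2 0; -0.16 0 -0.45 0; -0.16 0 -0.45 0; -0.16 0 -0.45 0; -0.16 0 -0.45 0; -0.16 0 -0.45 0"}}

```text
time_s: 48.3
ee_pos: [0.4571, 0.1503, 0.1308]
orientation: [-0.2, 0.967, 0.035, 0.156]
wrist_force: [0.9, -0.2, -3.8]
width: 0.0557
```

```bash
cat > weigh.py <<'E'
from h import *
F=[]
for i in range(8):
    ctrl.get_image('side' if i<7 else 'wrist');F.append(ctrl.observe()['wrist_force'])
F=np.array(F);print('F',F.mean(0).round(3),'sd',F.std(0).round(2),'mass',(-F.mean(0)[2]/9.81).round(3))
go()
E
python3 weigh.py
```

```text
F [ 0.028 -0.337 -3.782] sd [0.59 0.44 0.46] mass 0.386
t 48.7 p [0.4584 0.1504 0.1324] q [ 0.09  0.06 -0.82  0.38  0.1  -0.3 ] F [-0.49 -0.92 -3.57] w 0.0553
 tilt 18.52 az 24.1 y [-0.397  0.918  0.004] x [-0.871 -0.375 -0.318]
```

Jar 3 weighs about 0.386 kg (standard error about 0.016), so it's one for the dark tray.

```bash
python3 -c "
from h import *
go((.44,.12,.21),(.44,-.06,.21),(.48,-.22,.21),(.536,-.293,.19),(.536,-.293,.046))"
```

```text
t 48.7 p [0.4584 0.1504 0.1324] q [ 0.09  0.06 -0.82  0.38  0.1  -0.3 ] F [-0.49 -0.92 -3.57] w 0.0553
 tilt 18.52 az 24.1 y [-0.397  0.918  0.004] x [-0.871 -0.375 -0.318]
  -> [ 0.014 -0.102 -0.414] from last [ 0.014 -0.102 -0.414]
  -> [ 0.351 -0.928 -0.531] from last [ 0.338 -0.826 -0.117]
  -> [ 0.477 -1.741 -0.577] from last [ 0.126 -0.814 -0.046]
  -> [ 0.402 -2.188 -0.448] from last [-0.075 -0.447  0.129]
  -> [ 0.631 -2.191  0.235] from last [ 0.229 -0.003  0.683]
```

>>> {"op": "step_arm", "data": {"series": "0 0 -0.2 0; 0 -0.05 -0.4 0; 0.05 -0.2 -0.43 0; 0.12 -0.4 -0.46 0; 0.2 -0.6 -0.49 0; 0.28 -0.8 -0.51 0; 0.35 -0.93 -0.53 0; 0.35 -0.93 -0.53 0"}}

```text
time_s: 49.7
ee_pos: [0.4407, -0.0625, 0.2101]
orientation: [-0.198, 0.967, 0.034, 0.157]
wrist_force: [0.0, 0.1, -4.3]
width: 0.0555
```

>>> {"op": "step_arm", "data": {"series": "0.03 -0.2 0 0; 0.07 -0.4 -0.02 0; 0.1 -0.6 -0.03 0; 0.12 -0.8 -0.04 0; 0.12 -0.95 0 0; 0.11 -1 0 0; 0.11 -1 0 0"}}

```text
time_s: 50.58
ee_pos: [0.5009, -0.2513, 0.202]
orientation: [-0.2, 0.966, 0.035, 0.157]
wrist_force: [0.6, -0.3, -4.0]
width: 0.0558
```

```bash
python3 -c "
from h import *
go((.536,-.293,.15),(.536,-.293,.046))"
```

```text
t 50.58 p [ 0.5009 -0.2513  0.202 ] q [-0.77  0.23 -0.39  0.82  0.3  -1.16] F [ 0.57 -0.31 -4.03] w 0.0558
 tilt 18.53 az 24.3 y [-0.398  0.918  0.005] x [-0.871 -0.375 -0.318]
  -> [ 0.008 -0.262  0.27 ] from last [ 0.008 -0.262  0.27 ]
  -> [ 0.173 -0.265  0.763] from last [ 0.165 -0.003  0.493]
```

>>> {"op": "step_arm", "data": {"series": "0 -0.13 0.1 0; 0.01 -0.26 0.27 0; 0.06 -0.26 0.42 0; 0.11 -0.265 0.58 0; 0.15 -0.265 0.69 0; 0.17 -0.265 0.76 0; 0.17 -0.265 0.76 0; 0.17 -0.265 0.76 0"}}

```text
time_s: 51.58
ee_pos: [0.537, -0.2941, 0.0482]
orientation: [-0.2, 0.966, 0.034, 0.158]
wrist_force: [0.2, 0.5, -3.8]
width: 0.0557
```

>>> {"op": "step_arm", "data": {"series": "0 0 0 0; 0 0 0 0"}}

```text
time_s: 51.82
ee_pos: [0.5366, -0.2942, 0.0478]
orientation: [-0.2, 0.966, 0.034, 0.158]
wrist_force: [1.1, -0.2, -3.4]
width: 0.0555
```

>>> {"op": "step_arm", "data": {"series": "0 0 0 0; 0 0 0 0; 0 0 0 0; 0 0 0 0; 0 0 0 0", "claw": -1}}

```text
time_s: 52.45
ee_pos: [0.5363, -0.2938, 0.0471]
orientation: [-0.2, 0.967, 0.035, 0.157]
wrist_force: [-0.4, 0.1, 0.6]
width: 0.0856
```

>>> {"op": "step_arm", "data": {"series": "0 0 -0.15 0; 0 0 -0.3 0; 0 0 -0.5 0; 0 0 -0.75 0; 0 0 -0.75 0"}}

```text
time_s: 53.08
ee_pos: [0.494, -0.3159, 0.1934]
orientation: [-0.2, 0.966, 0.031, 0.159]
wrist_force: [0.1, -0.5, -0.8]
width: 0.0852
```

```bash
python3 -c "
from h import *
s,R=st();z=R[:,2];g=np.array([.4403,-.1511,.056])
go(g-.13*z,g,grip=True)
a=ctrl.get_image('side')[180:400,240:480];b=ctrl.get_image('scene')[150:290,120:320];w=ctrl.get_image('wrist')
f=lambda i:cv2.resize(i,(400,300))
cv2.imwrite('pics/c10.png',np.vstack([np.hstack([f(a),f(b)]),np.hstack([f(w),f(w)*0])]))"
```

```text
t 53.08 p [ 0.494  -0.3159  0.1934] q [-0.87  0.3  -0.32  0.85  0.31 -1.26] F [ 0.06 -0.52 -0.84] w 0.0852
 tilt 18.67 az 22.8 y [-0.396  0.918 -0.003] x [-0.87  -0.376 -0.32 ]
  -> [0.144 0.865 0.119] from last [0.144 0.865 0.119]
  -> [0.144 0.865 0.769] from last [0.   0.   0.65]
```

View pics/c10.png

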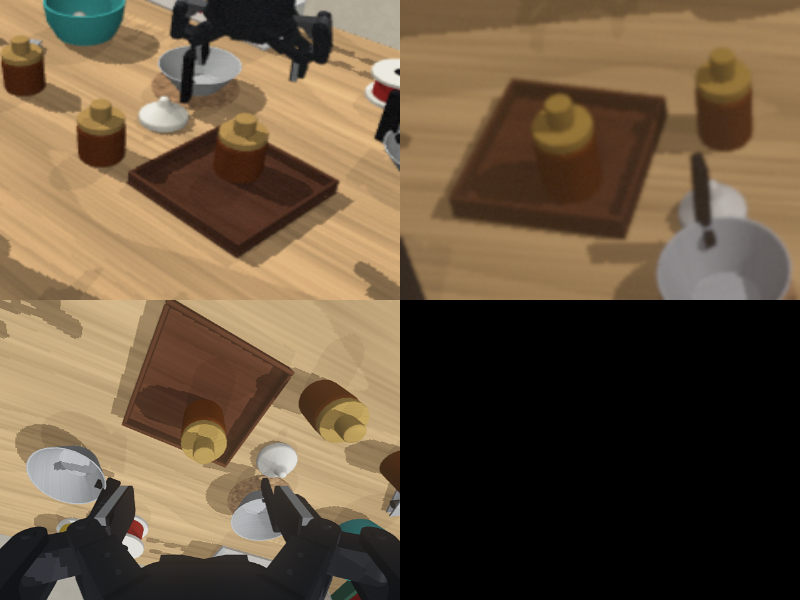

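Jar 3 stands upright in the dark tray. Jar 1 is next.

>>> {"op": "step_arm", "data": {"series": "0.03 0.2 0 0; 0.08 0.45 0.05 0; 0.12 0.7 0.08 0; 0.145 0.865 0.12 0; 0.145 0.865 0.12 0; 0.145 0.865 0.12 0"}}

```text
time_s: 53.98
ee_pos: [0.4062, -0.1625, 0.1577]
orientation: [-0.2, 0.967, 0.035, 0.157]
wrist_force: [0.6, -0.1, -0.2]
width: 0.0849
```

```bash
python3 -c "
from h import *
go((.4403,-.1511,.056),grip=True)
print(blobs(ctrl.get_image('side'),(5,130,15),(26,255,140),600)[0:3] and [tuple(b[0]) for b in blobs(ctrl.get_image('side'),(5,130,15),(26,255,140),600)])"
```

```text
t 53.98 p [ 0.4062 -0.1625  0.1577] q [-0.78  0.04 -0.75  0.66  0.3  -1.17] F [ 0.58 -0.11 -0.18] w 0.0849
 tilt 18.53 az 24.1 y [-0.397  0.918  0.004] x [-0.871 -0.375 -0.318]
  -> [-0.008 -0.017  0.634] from last [-0.008 -0.017  0.634]
[(np.int32(286), np.int32(259), np.int32(29), np.int32(44), np.int32(957)), (np.int32(317), np.int32(270), np.int32(126), np.int32(98), np.int32(6463))]
```

>>> {"op": "step_arm", "data": {"series": "0 -0.01 0.15 0; 0 -0.015 0.3 0; 0 -0.015 0.45 0; 0 -0.015 0.55 0; 0 -0.015 0.64 0; 0 -0.015 0.64 0; 0 -0.015 0.64 0"}}

```text
time_s: 54.95
ee_pos: [0.4445, -0.149, 0.0369]
orientation: [-0.2, 0.967, 0.034, 0.157]
wrist_force: [0.4, 0.0, -0.2]
width: 0.0854
```

>>> {"op": "step_arm", "data": {"series": "0 0 0 0; 0 0 0 0; 0 0 0 0; 0 0 0 0; 0 0 0 0", "claw": 1}}

```text
time_s: 55.58
ee_pos: [0.4448, -0.1492, 0.0378]
orientation: [-0.2, 0.966, 0.034, 0.158]
wrist_force: [-3.2, -0.5, 7.3]
width: 0.0557
```

>>> {"op": "step_arm", "data": {"series": "-0.1 0 -0.2 0; -0.16 0 -0.45 0; -0.16 0 -0.45 0; -0.16 0 -0.45 0; -0.16 0 -0.45 0; -0.16 0 -0.45 0"}}

```text
time_s: 56.32
ee_pos: [0.445, -0.1474, 0.1308]
orientation: [-0.199, 0.967, 0.036, 0.156]
wrist_force: [0.2, 0.3, -2.2]
width: 0.0556
```

```bash
python3 weigh.py; python3 -c "
from h import *
go((.47,-.324,.19),(.47,-.324,.046))
go((.43,0,.21),(.43,.18,.21),(.515,.32,.19))"
```

```text
F [ 0.09  -0.157 -1.808] sd [0.69 0.45 0.33] mass 0.184
t 56.73 p [ 0.4458 -0.148   0.132 ] q [-0.68  0.12 -0.74  0.56  0.29 -1.07] F [-0.05  0.01 -1.79] w 0.0558
 tilt 18.53 az 24.1 y [-0.397  0.918  0.004] x [-0.871 -0.375 -0.318]
t 56.73 p [ 0.4458 -0.148   0.132 ] q [-0.68  0.12 -0.74  0.56  0.29 -1.07] F [-0.05  0.01 -1.79] w 0.0558
 tilt 18.53 az 24.1 y [-0.397  0.918  0.004] x [-0.871 -0.375 -0.318]
  -> [ 0.133 -0.854 -0.354] from last [ 0.133 -0.854 -0.354]
  -> [ 0.361 -0.857  0.329] from last [ 0.229 -0.003  0.683]
t 56.73 p [ 0.4458 -0.148   0.132 ] q [-0.68  0.12 -0.74  0.56  0.29 -1.07] F [-0.05  0.01 -1.79] w 0.0558
 tilt 18.53 az 24.1 y [-0.397  0.918  0.004] x [-0.871 -0.375 -0.318]
  -> [-0.333  0.713 -0.297] from last [-0.333  0.713 -0.297]
  -> [-0.67   1.539 -0.18 ] from last [-0.338  0.826  0.117]
  -> [-1.271  2.012  0.129] from last [-0.601  0.473  0.309]
```

Jar 1 weighs about 0.184 kg, so it goes to the white tray.

>>> {"op": "step_arm", "data": {"series": "0 0 -0.2 0; -0.03 0.05 -0.39 0; -0.1 0.2 -0.37 0; -0.2 0.4 -0.34 0; -0.28 0.6 -0.31 0; -0.38 0.8 -0.28 0; -0.45 0.98 -0.26 0; -0.45 0.98 -0.26 0"}}

```text
time_s: 57.72
ee_pos: [0.4305, 0.0613, 0.2108]
orientation: [-0.202, 0.966, 0.035, 0.157]
wrist_force: [-0.4, 0.3, -2.7]
width: 0.0555
```

>>> {"op": "step_arm", "data": {"series": "-0.1 0.2 0.03 0; -0.2 0.4 0.06 0; -0.35 0.6 0.12 0; -0.5 0.75 0.2 0; -0.65 0.9 0.28 0; -0.82 1 0.38 0; -0.82 1 0.38 0; -0.82 1 0.38 0"}}

```text
time_s: 58.72
ee_pos: [0.5165, 0.3124, 0.1909]
orientation: [-0.199, 0.967, 0.034, 0.156]
wrist_force: [0.4, -0.2, -2.3]
width: 0.0558
```

```bash
python3 -c "
from h import *
go((.516,.319,.15),(.516,.319,.046))"
```

```text
t 58.73 p [0.5165 0.3124 0.1909] q [ 0.42  0.21 -0.47  0.57 -0.    0.02] F [ 0.45 -0.18 -2.27] w 0.0558
 tilt 18.4 az 24.0 y [-0.396  0.918  0.004] x [-0.872 -0.374 -0.316]
  -> [0.054 0.03  0.197] from last [0.054 0.03  0.197]
  -> [0.218 0.028 0.691] from last [ 0.164 -0.002  0.493]
```

>>> {"op": "step_arm", "data": {"series": "0.03 0.03 0.1 0; 0.05 0.03 0.2 0; 0.1 0.03 0.35 0; 0.15 0.03 0.5 0; 0.19 0.03 0.62 0; 0.22 0.03 0.69 0; 0.22 0.03 0.69 0; 0.22 0.03 0.69 0"}}

```text
time_s: 59.72
ee_pos: [0.5169, 0.3202, 0.0481]
orientation: [-0.199, 0.967, 0.035, 0.158]
wrist_force: [-0.8, 0.6, -1.7]
width: 0.0554
```

>>> {"op": "step_arm", "data": {"series": "0 0 0 0; 0 0 0 0"}}

```text
time_s: 59.98
ee_pos: [0.5167, 0.3209, 0.0478]
orientation: [-0.2, 0.966, 0.035, 0.158]
wrist_force: [-1.1, 0.1, -1.6]
width: 0.0558
```

>>> {"op": "step_arm", "data": {"series": "0 0 0 0; 0 0 0 0; 0 0 0 0; 0 0 0 0; 0 0 0 0", "claw": -1}}

```text
time_s: 60.6
ee_pos: [0.5162, 0.3207, 0.0469]
orientation: [-0.2, 0.967, 0.035, 0.157]
wrist_force: [0.2, -0.2, -0.5]
width: 0.0855
```

>>> {"op": "step_arm", "data": {"series": "0 0 -0.15 0; 0 0 -0.3 0; 0 0 -0.5 0; 0 0 -0.75 0; 0 0 -0.75 0"}}

```text
time_s: 61.22
ee_pos: [0.4745, 0.3023, 0.1936]
orientation: [-0.2, 0.966, 0.035, 0.161]
wrist_force: [-0.0, 0.8, 0.5]
width: 0.0857
```

```bash
python3 knob.py | grep -v wrist; python3 -c "
from h import *
s,R=st();z=R[:,2];g=np.array([.4816,.0522,.056])
go(g-.13*z,g,grip=True)"
```

```text
scene [ 363  192   33   49 1238] top mid 382.0 192 [(379, 385), (370, 389), (367, 395), (366, 394), (365, 394)]
side [189 166  24  35 596] top mid 198.4 166 [(197, 201), (194, 203), (195, 209), (189, 209), (190, 210)]
side [241 206  26  45 928] top mid 252.0 206 [(251, 253), (247, 256), (242, 264), (241, 264), (241, 265)]
side [516 247  30  18 321] top mid 518.3 247 [(517, 519), (517, 522), (516, 526), (516, 532), (516, 545)]
side [ 317  270  125   98 6411] top mid 386.2 270 [(380, 393), (356, 399), (341, 415), (317, 433), (321, 440)]
t 61.38 p [0.4723 0.3011 0.1884] q [ 0.44  0.13 -0.57  0.54 -0.01  0.03] F [ 0.05  0.59 -0.28] w 0.0857
 tilt 18.49 az 24.1 y [-0.397  0.918  0.004] x [-0.871 -0.375 -0.317]
  -> [ 0.636 -1.163 -0.075] from last [ 0.636 -1.163 -0.075]
  -> [ 0.636 -1.163  0.575] from last [-0.   -0.    0.65]
```

>>> {"op": "step_arm", "data": {"series": "0.1 -0.2 -0.05 0; 0.25 -0.45 -0.1 0; 0.4 -0.7 -0.1 0; 0.5 -0.9 -0.08 0; 0.55 -1 -0.08 0; 0.55 -1 -0.08 0"}}

```text
time_s: 62.12
ee_pos: [0.4507, 0.0731, 0.1668]
orientation: [-0.198, 0.967, 0.035, 0.156]
wrist_force: [-0.3, 0.6, -0.2]
width: 0.0853
```

>>> {"op": "step_arm", "data": {"series": "0.05 -0.1 0 0; 0.09 -0.16 0 0; 0.09 -0.16 0 0; 0.09 -0.16 0 0"}}

```text
time_s: 62.62
ee_pos: [0.4486, 0.0392, 0.1624]
orientation: [-0.2, 0.966, 0.035, 0.157]
wrist_force: [-0.4, 0.3, 0.1]
width: 0.0853
```

```bash
python3 -c "
from h import *
go((.4816,.0522,.056),grip=True)"
```

```text
t 62.62 p [0.4486 0.0392 0.1624] q [-0.22 -0.03 -0.81  0.52  0.19 -0.6 ] F [-0.36  0.32  0.13] w 0.0853
 tilt 18.52 az 24.3 y [-0.398  0.917  0.005] x [-0.871 -0.376 -0.318]
  -> [ 0.001 -0.009  0.656] from last [ 0.001 -0.009  0.656]
```

>>> {"op": "step_arm", "data": {"series": "0 -0.01 0.15 0; 0 -0.01 0.3 0; 0 -0.01 0.45 0; 0 -0.01 0.55 0; 0 -0.01 0.65 0; 0 -0.01 0.65 0; 0 -0.01 0.65 0"}}

```text
time_s: 63.5
ee_pos: [0.4872, 0.0538, 0.0398]
orientation: [-0.2, 0.966, 0.035, 0.157]
wrist_force: [0.6, -0.2, -0.1]
width: 0.0853
```

>>> {"op": "step_arm", "data": {"series": "0 0 0 0; 0 0 0 0; 0 0 0 0; 0 0 0 0; 0 0 0 0", "claw": 1}}

```text
time_s: 64.12
ee_pos: [0.488, 0.0536, 0.0409]
orientation: [-0.2, 0.966, 0.035, 0.159]
wrist_force: [-2.6, 1.3, 10.3]
width: 0.0553
```

>>> {"op": "step_arm", "data": {"series": "-0.1 0 -0.2 0; -0.16 0 -0.45 0; -0.16 0 -0.45 0; -0.16 0 -0.45 0; -0.16 0 -0.45 0; -0.16 0 -0.45 0"}}

```text
time_s: 64.88
ee_pos: [0.4878, 0.0537, 0.1334]
orientation: [-0.2, 0.967, 0.035, 0.156]
wrist_force: [-0.3, 1.1, -1.8]
width: 0.0551
```

```bash
python3 weigh.py; python3 -c "
from h import *
go((.43,-.06,.21),(.42,-.22,.21),(.47,-.324,.19))
go((.43,.18,.21),(.45,.29,.19))"
```

```text
F [ 0.174 -0.381 -1.844] sd [0.36 0.24 0.53] mass 0.188
t 65.28 p [0.4889 0.0536 0.1348] q [-0.16  0.09 -0.78  0.43  0.17 -0.54] F [ 0.36 -0.65 -1.04] w 0.0554
 tilt 18.52 az 24.1 y [-0.397  0.918  0.004] x [-0.871 -0.375 -0.318]
t 65.28 p [0.4889 0.0536 0.1348] q [-0.16  0.09 -0.78  0.43  0.17 -0.54] F [ 0.36 -0.65 -1.04] w 0.0554
 tilt 18.52 az 24.1 y [-0.397  0.918  0.004] x [-0.871 -0.375 -0.318]
  -> [ 0.35  -0.403 -0.516] from last [ 0.35  -0.403 -0.516]
  -> [ 0.693 -1.117 -0.634] from last [ 0.344 -0.714 -0.118]
  -> [ 0.703 -1.694 -0.534] from last [ 0.009 -0.577  0.1  ]
t 65.28 p [0.4889 0.0536 0.1348] q [-0.16  0.09 -0.78  0.43  0.17 -0.54] F [ 0.36 -0.65 -1.04] w 0.0554
 tilt 18.52 az 24.1 y [-0.397  0.918  0.004] x [-0.871 -0.375 -0.318]
  -> [-0.1    0.699 -0.36 ] from last [-0.1    0.699 -0.36 ]
  -> [-0.362  1.163 -0.165] from last [-0.262  0.465  0.195]
```

Jar 2 weighs about 0.188 kg, so it also goes to the white tray, in the slot on the robot's side.

>>> {"op": "step_arm", "data": {"series": "0 0.03 -0.2 0; -0.02 0.15 -0.38 0; -0.05 0.35 -0.37 0; -0.08 0.55 -0.36 0; -0.12 0.75 -0.35 0; -0.22 0.9 -0.28 0; -0.28 1 -0.23 0; -0.28 1 -0.23 0"}}

```text
time_s: 66.28
ee_pos: [0.4446, 0.2535, 0.1966]
orientation: [-0.201, 0.966, 0.035, 0.157]
wrist_force: [0.9, 0.3, -1.7]
width: 0.0554
```

```bash
python3 -c "
from h import *
go((.453,.291,.17),(.453,.291,.049))"
```

```text
t 66.28 p [0.4446 0.2535 0.1966] q [ 0.36  0.03 -0.66  0.56  0.02 -0.05] F [ 0.94  0.3  -1.71] w 0.0554
 tilt 18.49 az 24.3 y [-0.399  0.917  0.004] x [-0.87  -0.378 -0.317]
  -> [-0.065  0.155  0.163] from last [-0.065  0.155  0.163]
  -> [0.127 0.152 0.737] from last [ 0.192 -0.003  0.574]
```

>>> {"op": "step_arm", "data": {"series": "-0.03 0.08 0.05 0; -0.06 0.155 0.16 0; -0.01 0.155 0.32 0; 0.04 0.155 0.48 0; 0.09 0.155 0.62 0; 0.12 0.155 0.7 0; 0.13 0.155 0.735 0; 0.13 0.155 0.735 0"}}

```text
time_s: 67.28
ee_pos: [0.4528, 0.2894, 0.0496]
orientation: [-0.199, 0.967, 0.034, 0.157]
wrist_force: [0.3, 1.0, -1.9]
width: 0.0554
```

>>> {"op": "step_arm", "data": {"series": "0 0 0 0; 0 0 0 0"}}

```text
time_s: 67.53
ee_pos: [0.4533, 0.2902, 0.0505]
orientation: [-0.2, 0.966, 0.035, 0.158]
wrist_force: [-0.9, -1.4, -2.5]
width: 0.0551
```

>>> {"op": "step_arm", "data": {"series": "0 0 0 0; 0 0 0 0; 0 0 0 0; 0 0 0 0; 0 0 0 0", "claw": -1}}

```text
time_s: 68.15
ee_pos: [0.4527, 0.29, 0.0496]
orientation: [-0.2, 0.967, 0.035, 0.157]
wrist_force: [-0.1, 0.1, 0.3]
width: 0.0854
```

>>> {"op": "step_arm", "data": {"series": "0 0 -0.15 0; 0 0 -0.3 0; 0 0 -0.5 0; 0 0 -0.75 0; 0.3 0 -1 0; 0.3 0 -1 0"}}

```text
time_s: 68.9
ee_pos: [0.3404, 0.2408, 0.2213]
orientation: [-0.2, 0.966, 0.035, 0.158]
wrist_force: [0.8, 0.5, 0.3]
width: 0.0855
```

```bash
python3 -c "
from h import *
go()
import pickle
w=ctrl.get_image('wrist');pickle.dump(cam('wrist'),open('w11.pkl','wb'));s=ctrl.get_image('scene');cv2.imwrite('pics/s11.png',s);cv2.imwrite('pics/w11.png',w);cv2.imwrite('pics/d11.png',ctrl.get_image('side'))
o=cv2.imread('pics/scene0.png')[245:320,235:330]
f=lambda i:cv2.resize(i,(400,300))
cv2.imwrite('pics/c11.png',np.vstack([np.hstack([f(w),f(s[150:360,330:610])]),np.hstack([f(s[150:345,100:360]),f(o)])]))"
```

```text
t 68.9 p [0.3404 0.2408 0.2213] q [ 0.44 -0.19 -0.79  0.65 -0.01  0.04] F [0.79 0.47 0.34] w 0.0855
 tilt 18.61 az 24.1 y [-0.397  0.918  0.004] x [-0.87  -0.375 -0.319]
```

View pics/c11.png

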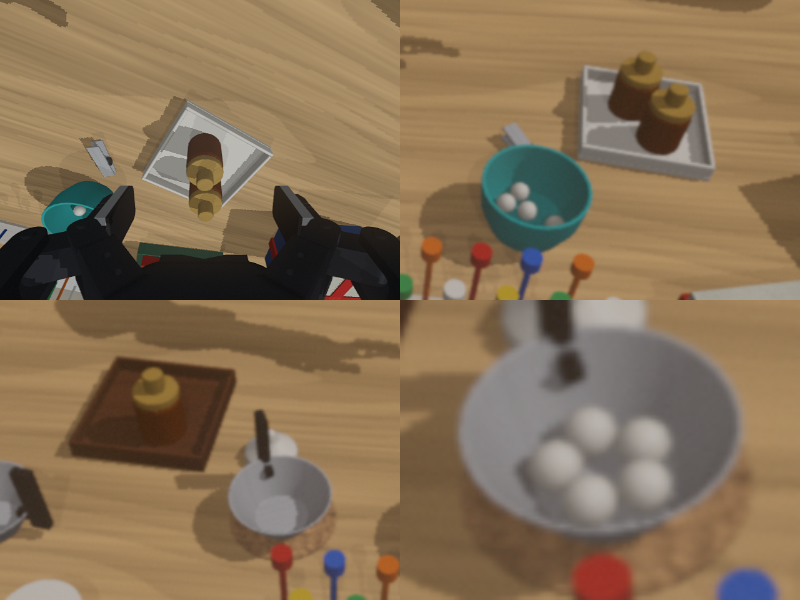

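The two light jars stand in the white tray and the heavy one in the dark tray. The start picture shows five balls, and four are visible in the holder. I'll look into the holder from above for the fifth.

```bash
python3 -c "
from h import *
go((.45,.16,.30),(.60,.09,.30))"
```

```text
t 69.05 p [0.3429 0.2418 0.2205] q [ 0.44 -0.19 -0.79  0.64 -0.01  0.03] F [-0.1   1.04 -0.23] w 0.0851
 tilt 18.64 az 24.1 y [-0.397  0.918  0.004] x [-0.87  -0.375 -0.32 ]
  -> [-0.44  -0.586 -0.274] from last [-0.44  -0.586 -0.274]
  -> [-0.961 -1.205 -0.1  ] from last [-0.521 -0.619  0.173]
```

>>> {"op": "step_arm", "data": {"series": "0 -0.1 -0.3 0; -0.2 -0.3 -0.3 0; -0.44 -0.58 -0.28 0; -0.6 -0.8 -0.22 0; -0.8 -1 -0.15 0; -0.96 -1 -0.1 0; -0.96 -1 -0.1 0"}}

```text
time_s: 69.92
ee_pos: [0.586, 0.127, 0.2966]
orientation: [-0.199, 0.967, 0.035, 0.156]
wrist_force: [-0.0, 0.9, 0.7]
width: 0.0854
```

>>> {"op": "step_arm", "data": {"series": "0 -0.2 0 0; 0 -0.2 0 0; 0 -0.2 0 0"}}

```text
time_s: 70.3
ee_pos: [0.5986, 0.0908, 0.2982]
orientation: [-0.2, 0.967, 0.035, 0.157]
wrist_force: [-0.7, 0.5, -0.2]
width: 0.0851
```

```bash
python3 -c "
from h import *
go();import pickle
pickle.dump(cam('wrist'),open('w12.pkl','wb'));cv2.imwrite('pics/w12.png',ctrl.get_image('wrist'));print(proj(cam('wrist'),(.668,.125,.075)))"
```

```text
t 70.3 p [0.5986 0.0908 0.2982] q [-0.05  0.15 -0.26  0.88  0.14 -0.44] F [-0.69  0.54 -0.18] w 0.0851
 tilt 18.46 az 24.2 y [-0.397  0.918  0.005] x [-0.871 -0.375 -0.317]
[328.32477381 199.87251337]
```

View pics/w12.png

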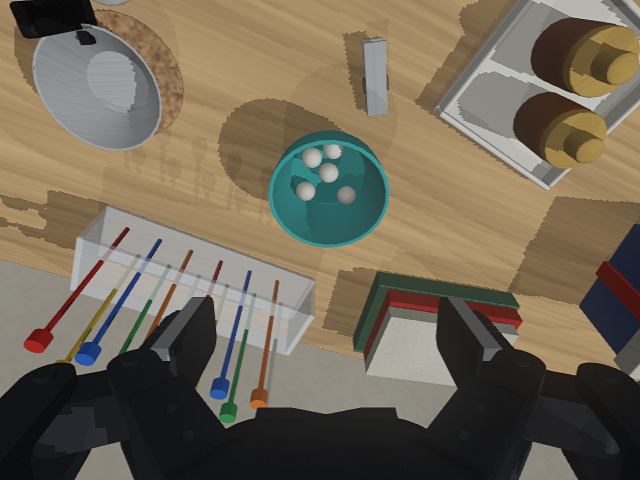

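The view from above shows all five balls in the holder, at (312,158), (333,151), (328,173), (306,191) and (346,195). The cup is empty and upright on its mat, and both light jars stand clear of the white tray's walls. Nothing is in contact with the robot, so I'm handing in.

```bash
python3 -c "
from h import *
print(ctrl.hand_in());go()"
```

```text
the job is handed in; nothing more can be done
None
the job is handed in; nothing more can be done
```

I handed the job in at about 70 s on the robot's clock, and every part of it looks done. No verdict is reported, so this rests on my own last checks.

- **Cup and balls:** the interface offers no direct tilt. I tilted the tool about 40° by pushing it past its reach limit, gripped the handle, and turned about the tool axis to tip the cup over the holder by roughly 80° (calculated, not measured). The start picture shows five balls, and the last wrist picture shows all five in the holder, with the cup empty and upright on the cork mat.
- **Jars:** three were present. They weighed about 386 g, 184 g and 188 g (noise about 15–20 g each). The first stands in the dark tray and the other two in the white tray, all upright in the pictures and about 35 mm from the tray centres by my estimate.
- **Weight, clip and holder:** the weight and clip looked in place in the pictures, and the holder is standing. I judged this by eye and did not measure it again.

**What went wrong or disagreed:**
- Two tries at gripping the first jar by its knob closed on nothing and pressed on the jar with up to about 14 N. I switched to gripping the jars by the body, which worked each time.
- One jar moved a few centimetres before I got to it, so I measured it again first.
- In an early test, joint 4 read 2.103 rad against a stated limit of 2.1. The run was not stopped.

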